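Scrape the board offcuts off a panel press into its scrap tray

ROBOT

A 6-joint arm with a two-finger parallel gripper is mounted at the origin on the work surface. World frame = base frame: x ahead of the robot, y to its left, z up, the work surface at z = 0. Lengths are in m, angles in rad, forces in N, time in s.
With the tool pointing down it reaches from about 0.375 to 0.9 m from the base axis. Payload 3.1 kg.
Tool frame: the origin (TCP) lies midway between the tips of the shut fingers; the grasp point (between the pads) lies grip_point_offset behind it (grip_point_offset is the distance from the TCP to the grasp point, in m); y points along the fingers, z is the direction in which the jaws open and shut, and the axes are right-handed (so a half turn about y gives the same grasp; the last joint's range is limited). The gripper opens to 87 mm and grips with 3 to 60 N. Pads are 19 mm wide; open, the fingers measure 117 mm over their backs; the gripper's body (75 mm by 190 mm) begins 51 mm behind the grasp point.
Start: joints at [-1.339, 0.527, 1.433, -0, 1.181, -0.178], TCP at [0.25, -0.573, 0.223] pointing down, gripper open.
Joint ranges: [-3.08, 3.08], [-0.75, 2.2], [0.22, 2.44], [-1.43, 4.57], [0, 2.65], [-2.85, 2.85]. Speed limits (rad/s): [2.79, 2.79, 3.14, 3.14, 3.14, 3.14].

INTERFACE

Orientations are given as a unit quaternion [x, y, z, w].
In Python, from rig import * gives the robot as it stands.
- The arm moves only by the tool jog_arm, never from a script. Its argument "increments" is a list that holds one entry, the list of rows, each a list of 7 numbers: the turn, a rotation vector about the world's x, y, z in degrees, then the shift along the world's x, y, z in m, then the closure, from -1 (fully open) to 1 (shut), so that 0 is half open. In form: [[[rx, ry, rz, x, y, z, jaw], ...]]. A call has 1 to 8 rows; each row is the pose to reach, as a shift and turn from the pose measured when the call began; what a row does not reach only later rows make up. A row lasts 1/10 s, in which the tool goes at most 50 mm and 8.59 degrees, less where a joint would pass 70% of its speed; a pose out of reach is approached as far as the arm can. A call with a gripper value outside its range is refused whole. The fingers move at their own pace and stop on an object; "squeeze" is the grip in N (left out, the last holds). Time passes only in rows, so rows that repeat a pose let the fingers close. It gives the time, the measured TCP pose, the force and the opening at its end, in the units of the state.
- get_obs(): the state, without advancing time (a new reading comes with each control period).
- camera(name): name is "scene" or "top"; returns the picture (384x512x3 uint8, red, green, blue); there is no depth.
- camera_info(name): a dict with "K" (3x3 intrinsics, pixels), "R" (3x3) and "t" (3): a world point X has camera coordinates R X + t. Camera axes: x right, y down, z forward; pixel columns grow to the right and rows downward; lengths in m; the calibration is good to about 2 mm. A picture is of the moment at which its call begins. camera_info takes no time and is no camera call.
- hand_in(): hands the job in, once; it reports no verdict.
The state is a dict: "time": time; "q": joint angles; "joint_velocities": joint speeds; "joint_torque": joint torques, N m; "position": TCP position; "tool_rot": TCP orientation; "ft_force": force on the tool from outside, world axes, zero at the start; "moment": the same for the moment, N m; "grip_width": finger opening in m.
Only numpy, scipy, OpenCV 4.12 (cv2) and the standard library are available. Lean on these libraries where they do the work, as an engineer would, in place of code of your own. Each camera call takes 0.05 s, during which the arm holds its last target.

TASK

Take the hand scraper and, with its blade bearing lightly on the plate, wipe all six board offcuts off the press plate into the scrap tray along its front, reaching in under the gantry to draw out those at the back. Do not bump the gantry, bear down hard on the plate, touch the offcuts with the gripper or disturb anything else. Then stand the scraper back, flat on its blade, in the middle of the taped square on the riser it came from and let go.

Things in the scene. Friction and masses are not known exactly. Their poses are not given: they have to be found in the camera images.
- machine: fixed benchtop panel press, dark blue base 270 x 340 x 85 mm, turned a little and its feet set to a slightly different height each time. Axes: x to the back of the press (roughly away from the robot), y left, z up. Origin on its centre line at the base's underside, 100 mm under the plate's top. Base ledges outside the plate's side rails (z = 85 mm) each carry a finished module
- plate_top (a point): point on the top of the bare, level aluminium plate, on the press's centre line, straight above machine; axes as machine. From here the plate runs from its open front edge at x = -100 mm back to x = 112 mm, where a rail 12 mm high closes it; like rails close its sides (inner faces y = -115 and 115 mm). All offcuts start on it, the rear ones under or near the gantry's beam
- tray_floor (a point): middle of the floor of the open steel scrap tray that joins the plate's front edge, axes as machine; inside, the tray is 82 mm along x and 242 mm along y; rim 38 mm above this floor, plate top 56 mm above it. Pieces pushed over the plate's front edge fall in
- gantry: fixed bridge over the plate, same origin and axes as machine. Aluminium beam across the whole width, x = 35 to 100 mm, underside 150 mm above the plate; a knife bar under it, x = 50 to 86 mm, leaves 140 mm. Beam top at z = 310 mm, air cylinder above it to 405 mm; columns at x = 42 to 98, y = 135 to 169 mm on both sides. Open in front and behind. Not to be bumped
- plate: the plate itself, 220 x 250 x 15 mm, rigid, axes as machine; origin on the centre line at the plate's underside, 15 mm below plate_top. It does not give: come down on it slowly, by feel, bear on it with some 5 to 15 N and keep that up while wiping; over 50 N scores it
- scraper: hand scraper, about 0.3 kg: block 40 (x) x 110 (y) x 20 mm with flat black underside (the blade, rigid), and a straight handle rising from the block's middle, leaning 35 degrees from the block's normal z to its own -x. Origin: centre of the underside. Starts standing flat on its blade in the taped square on its riser, handle leaning towards the robot's side
- scraper_grip (a point): point on the handle's axis 115 mm from the scraper's origin; axes as scraper, handle axis along (-0.574, 0, 0.819). The grey grip runs from 65 mm below to 40 mm above this point along that axis; it is 24 mm wide along y and 28 mm thick in the leaning plane
- mark: fixed grey sheet-steel bench riser, flat top 200 x 200 mm, 60 mm high, that carries the taped square; origin: centre of its foot on the bench. It may be to the left or to the right of the press
- square (a point): centre of the taped square on the riser's flat top, at the height of that top; square 180 mm outside, 140 mm inside; axes as mark. The scraper starts standing in this square and belongs there
- offcut1: snapped-off piece of board rail lying flat on the plate, 38 x 16 x 5 mm, 10 g; origin: centre of its underside, long side along x
- offcut2: snapped-off piece of board rail lying flat on the plate, 38 x 16 x 5 mm, 10 g; origin: centre of its underside, long side along x
- offcut3: snapped-off piece of board rail lying flat on the plate, 38 x 16 x 5 mm, 10 g; origin: centre of its underside, long side along x
- offcut4: snapped-off piece of board rail lying flat on the plate, 38 x 16 x 5 mm, 10 g; origin: centre of its underside, long side along x
- offcut5: snapped-off piece of board rail lying flat on the plate, 38 x 16 x 5 mm, 10 g; origin: centre of its underside, long side along x
- offcut6: snapped-off piece of board rail lying flat on the plate, 38 x 16 x 5 mm, 10 g; origin: centre of its underside, long side along x
- module_a: finished module, 130 x 30 x 4 mm, loose on the press's right-hand ledge; leave alone (origin: underside centre)
- module_b: finished module like the other, on the left-hand ledge; leave alone
- tape_roll: roll of tape 80 mm across, 24 mm high, loose on the bench; leave alone (origin: underside centre)
- flux_bottle: small bottle 44 mm across, 100 mm high, loose on the bench; leave alone (origin: underside centre)
- driver: screwdriver lying on the bench far to the left; leave alone
- pot: steel cup 70 mm across, 60 mm high, far to the right; leave alone
- bin: fixed red bin with boards, 150 x 190 x 70 mm, on the bench at the other side of the press from the riser; origin: underside centre
Not all that is in view belongs to the job. What is shaped like the scraper but orange, pink or purple is not meant.

How it is judged:
By the outcome, as a careful person would: the job done as asked, in the order asked, and still so for the second after the job is handed in, with the robot touching nothing.
It also fails if it takes over 72 s, if anything falls off the work surface, if the arm or the gripper's body presses on something with over 40 N, if the wrist force passes 120 N, or if a joint passes its speed limit or range.

## Working session

There is one attempt and no reset: what is moved stays moved. The work goes in short steps, Python scripts to look and compute and a tool call to move; the robot and the scene stay as the last step left them, time stands still between calls to the robot, and variables do not carry over. Pictures are saved under pics/ and viewed, and the job is handed in when it is done.

Besides the shell and the picture viewer there is one more tool, called as a command line: name --argument value ..., lists and objects as JSON in quotes. jog_arm: Moves the arm, as the interface text tells. Its arguments: {"type":"object","properties":{"increments":{"type":"array","items":{"type":"array","items":{"type":"array","items":{"type":"number"}}}},"squeeze":{"type":"number"}},"required":["increments"]}

```bash
ls; mkdir -p pics; python3 - <<'E'
from rig import *
import cv2
print(get_obs())
for n in("scene","top"):
    im=camera(n); cv2.imwrite(f"pics/{n}0.png",im[:,:,::-1]); i=camera_info(n); print(n,i)
E
```

```text
pics
{'time': 0.0, 'q': array([-1.33850308e+00,  5.28411396e-01,  1.43392471e+00, -3.75058479e-05,
        1.18139021e+00, -1.78516858e-01]), 'joint_velocities': array([-4.15062847e-04, -3.55062944e-04,  9.81688858e-05, -3.85952533e-04,
        5.54003895e-04,  9.89174311e-04]), 'joint_torque': array([ 1.30865366e-03, -4.40035486e+01, -1.76595873e+01,  6.33871439e-02,
        5.82957419e-02, -1.81687205e-04]), 'position': array([ 0.24942868, -0.57226013,  0.22159816]), 'tool_rot': array([-0.14426152,  0.69299464, -0.69148712,  0.14419645]), 'ft_force': array([ 0.08167453, -0.24075688, -0.07165524]), 'moment': array([ 0.0287202 ,  0.04024041, -0.02526971]), 'grip_width': 0.0871366293876159}
scene {'K': array([[410.01209971,   0.        , 251.49071792],
       [  0.        , 410.01209971, 190.48582296],
       [  0.        ,   0.        ,   1.        ]]), 'R': array([[ 0.98674719, -0.16192544,  0.0104942 ],
       [-0.14657078, -0.91719077, -0.3705106 ],
       [ 0.06962028,  0.36406215, -0.92876895]]), 't': array([-0.52199369,  0.14787789,  1.67684143])}
top {'K': array([[410.9247018 ,   0.        , 256.69658022],
       [  0.        , 410.9247018 , 188.75341926],
       [  0.        ,   0.        ,   1.        ]]), 'R': array([[-0.01686727, -0.99983123, -0.00728073],
       [-0.99422266,  0.01754377, -0.1058939 ],
       [ 0.10600376,  0.00545252, -0.99435078]]), 't': array([0.02981101, 0.53537749, 1.57375552])}
```

View pics/scene0.png

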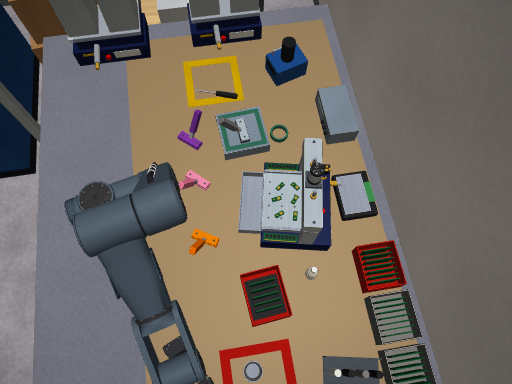

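View pics/top0.png

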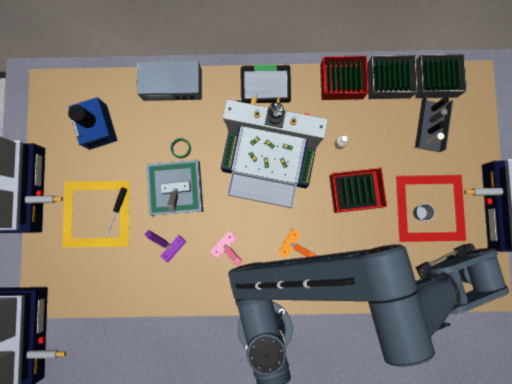

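Scraper-shaped candidates in top view: grey one in the green square on the riser (175,192), purple (165,245), pink (226,246) and orange (297,245). The grey one is the match: it stands on the riser and isn't one of the excluded colours. I'll confirm it enlarged.

```bash
python3 - <<'E'
import cv2,numpy as np
a=cv2.imread("pics/top0.png");b=cv2.imread("pics/scene0.png")
c=cv2.resize(a[145:225,135:215],None,fx=5,fy=5,interpolation=cv2.INTER_CUBIC)
d=cv2.resize(b[95:175,205:285],None,fx=5,fy=5,interpolation=cv2.INTER_CUBIC)
cv2.imwrite("pics/c1.png",np.hstack([c,d]))
cv2.imwrite("pics/c2.png",cv2.resize(a[90:215,215:335],None,fx=4.7,fy=4.7,interpolation=cv2.INTER_CUBIC))
cv2.imwrite("pics/c3.png",cv2.resize(b[130:255,230:350],None,fx=4.7,fy=4.7,interpolation=cv2.INTER_CUBIC))
E
```

```text
(no output)
```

View pics/c1.png

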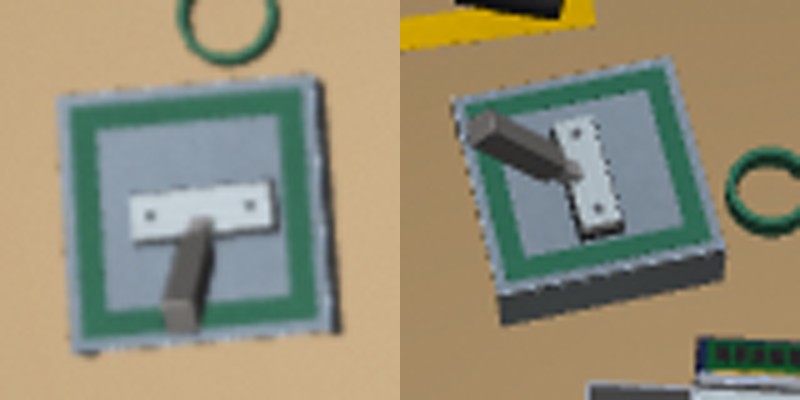

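View pics/c2.png

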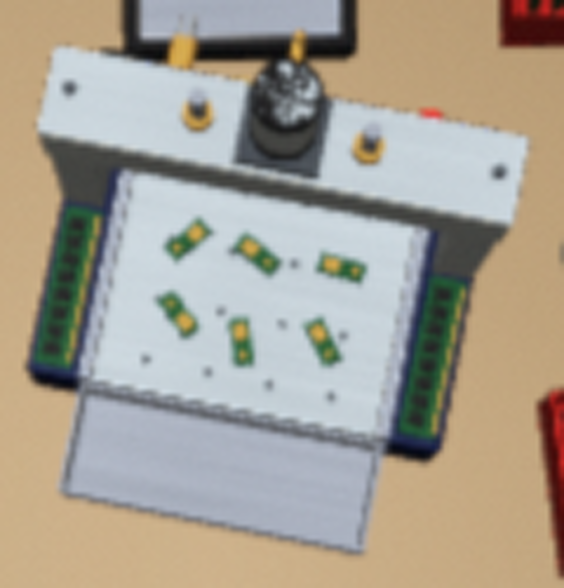

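View pics/c3.png

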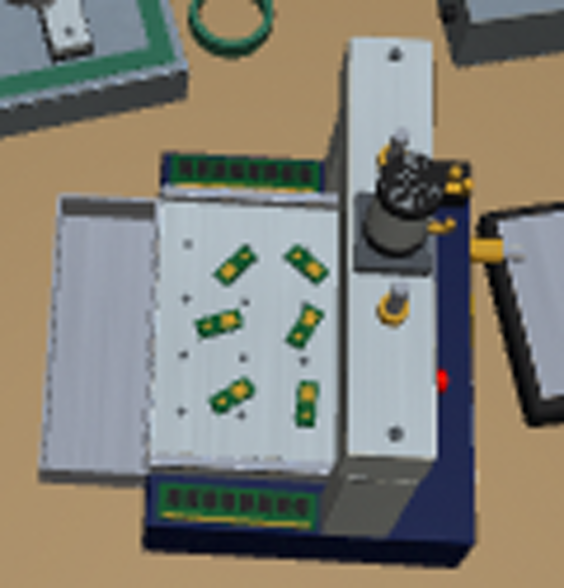

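Crop confirms the grey T-shaped scraper standing inside the green taped square (block about (175,188) in top view, handle leaning to the robot's side). All six offcuts are visible on the plate in two rows. Next I'll measure.

```bash
cat > h.py <<'E'
import numpy as np,cv2
from rig import *
from scipy.spatial.transform import Rotation as Ro
from scipy.optimize import least_squares
def ray(n,uv):
    i=camera_info(n);K,R,t=i["K"],i["R"],i["t"]
    d=R.T@np.linalg.solve(K,[uv[0],uv[1],1.]);return -R.T@t,d
def onz(n,uv,z):
    o,d=ray(n,uv);return o+d*(z-o[2])/d[2]
def proj(n,X):
    i=camera_info(n);c=i["K"]@(i["R"]@np.asarray(X,float)+i["t"]);return c[:2]/c[2]
def tri(a,b):
    o1,d1=ray("top",a);o2,d2=ray("scene",b)
    A=np.stack([d1,-d2],1);s=np.linalg.lstsq(A,o2-o1,rcond=None)[0]
    p,q=o1+d1*s[0],o2+d2*s[1];return (p+q)/2,np.linalg.norm(p-q)
E
python3 - <<'E'
from h import *
import rig;print([x for x in dir(rig) if x[0]!='_'])
s=4.7
def c2(p):return ((p[0]+.5)/s-.5+215,(p[1]+.5)/s-.5+90)
def c3(p):return ((p[0]+.5)/s-.5+230,(p[1]+.5)/s-.5+130)
for nm,a,b in [("plate FL",(80,383),(157,201)),("plate FR",(385,440),(151,464)),("beam FL",(40,132),(347,40)),("beam RL",(60,47),(433,42)),("beam FR",(510,222),(347,457)),("beam RR",(527,138),(435,457)),("base FL",(30,372),(163,155)),("tray FL",(62,493),(61,198)),("tray FR",(362,550),(42,483)),]:
    p,e=tri(c2(a),c3(b));print(nm,p.round(4),round(e,4))
top=cv2.imread("pics/top0.png");sc=cv2.imread("pics/scene0.png")
for n,im,box in(("top",top,(215,335,90,215)),("scene",sc,(230,350,130,255))):
    hsv=cv2.cvtColor(im,cv2.COLOR_BGR2HSV)
    m=cv2.inRange(hsv,(15,90,50),(90,255,255))
    mm=np.zeros_like(m);mm[box[2]:box[3],box[0]:box[1]]=m[box[2]:box[3],box[0]:box[1]]
    k,l,st,ce=cv2.connectedComponentsWithStats(mm)
    for i in range(1,k):
        if st[i,4]>8:print(n,st[i,4],ce[i].round(1),onz(n,ce[i],.105).round(4))
# riser
for n,im,box in(("top",top,(135,215,150,225)),("scene",sc,(205,272,100,165))):
    hsv=cv2.cvtColor(im,cv2.COLOR_BGR2HSV)
    m=cv2.inRange(hsv,(60,80,40),(95,255,255));mm=np.zeros_like(m);mm[box[2]:box[3],box[0]:box[1]]=m[box[2]:box[3],box[0]:box[1]]
    k,l,st,ce=cv2.connectedComponentsWithStats(mm);i=1+np.argmax(st[1:,4])
    cn=max(cv2.findContours((l==i).astype('uint8'),0,1)[0],key=cv2.contourArea)
    W=np.array([onz(n,p[0],.06)[:2] for p in cn])*1000
    r=cv2.minAreaRect(W.astype('float32'));print(n,"square",r)
E
```

```text
['Unreachable', 'camera', 'camera_info', 'get_obs', 'grip_point_offset', 'hand_in']
plate FL [0.5967 0.1137 0.0837] 0.0041
plate FR [ 0.5459 -0.1278  0.1084] 0.0013
beam FL [0.7387 0.1245 0.3122] 0.0044
beam RL [0.8004 0.11   0.3158] 0.0002
beam FR [ 0.6705 -0.2006  0.3052] 0.0044
beam RR [ 0.729  -0.213   0.3135] 0.0018
base FL [0.6071 0.1536 0.0898] 0.0007
tray FL [0.5113 0.1294 0.0833] 0.0022
tray FR [ 0.4603 -0.1123  0.0493] 0.0044
top 35 [225.7  92.3] [0.899  0.1318 0.105 ]
top 21 [239.6  94. ] [0.8913 0.0792 0.105 ]
top 1270 [314.6 111. ] [ 0.8195 -0.204   0.105 ]
top 24 [219.5 100.3] [0.8682 0.156  0.105 ]
top 70 [257.9 101.8] [0.8595 0.01   0.105 ]
top 22 [256.6 114.6] [0.8097 0.0158 0.105 ]
top 23 [292.7 121.9] [ 0.7791 -0.12    0.105 ]
top 208 [229.1 150.5] [0.6738 0.1212 0.105 ]
top 23 [254.5 140.6] [0.71   0.0253 0.105 ]
top 23 [269.3 143.7] [ 0.6968 -0.0302  0.105 ]
top 22 [287.2 146.7] [ 0.6843 -0.097   0.105 ]
top 211 [306.6 165.4] [ 0.612  -0.1677  0.105 ]
top 9 [321.9 153.1] [ 0.6575 -0.2261  0.105 ]
top 20 [252.6 156.5] [0.6493 0.0332 0.105 ]
top 21 [266.  162.4] [ 
[... 169 characters left out ...]
e 5313 [289.3 189.6] [0.6825 0.0134 0.105 ]
scene 17 [323.4 177.8] [0.8283 0.0423 0.105 ]
scene 34 [279.5 186.1] [0.647  0.0343 0.105 ]
scene 35 [295.  185.9] [0.7084 0.0257 0.105 ]
scene 23 [312.7 195.9] [ 0.7691 -0.0273  0.105 ]
scene 38 [294.4 199. ] [ 0.6947 -0.0289  0.105 ]
scene 35 [276.1 198.4] [ 0.6239 -0.015   0.105 ]
scene 35 [278.9 213.8] [ 0.6226 -0.0796  0.105 ]
scene 38 [294.8 215.3] [ 0.6825 -0.0954  0.105 ]
scene 190 [280.2 237.4] [ 0.6103 -0.173   0.105 ]
top square ((544.5640258789062, 340.7078857421875), (177.2369384765625, 177.78916931152344), 3.983154535293579)
scene square ((541.9901733398438, 341.90576171875), (178.0372772216797, 177.92442321777344), 4.158880233764648)
```

```bash
python3 - <<'E'
from h import *
print("gpo",grip_point_offset)
o=get_obs();R=Ro.from_quat(o["tool_rot"]).as_matrix();print(R.round(3))
for n,box in(("top",(155,196,175,200)),("scene",(230,256,115,146))):
    im=cv2.imread(f"pics/{n}0.png");sub=im[box[2]:box[3],box[0]:box[1]]
    hsv=cv2.cvtColor(sub,cv2.COLOR_BGR2HSV)
    m=cv2.inRange(hsv,(0,0,195),(180,45,255))
    k,l,st,ce=cv2.connectedComponentsWithStats(m);i=1+np.argmax(st[1:,4])
    cn=max(cv2.findContours((l==i).astype('uint8'),0,1)[0],key=cv2.contourArea)
    W=np.array([onz(n,p[0]+[box[0],box[2]],.08)[:2] for p in cn])*1000
    print(n,st[i,4],cv2.minAreaRect(W.astype('float32')))
# handle top end: c1 coords -> handle top face centre
a=((180+.5)/5-.5+135,(315+.5)/5-.5+145); b=((485-400+.5)/5-.5+205,(132+.5)/5-.5+95)
print("handle end",tri(a,b))
s=4.7
for p in((80,383),(385,440)): print(onz("top",((p[0]+.5)/s-.5+215,(p[1]+.5)/s-.5+90),.101).round(4))
for p in((157,201),(151,464)): print(onz("scene",((p[0]+.5)/s-.5+230,(p[1]+.5)/s-.5+130),.101).round(4))
E
```

```text
gpo 0.0187
[[-0.917 -0.     0.399]
 [-0.399  0.002 -0.917]
 [-0.    -1.    -0.002]]
top 196 ((544.5379638671875, 331.2695617675781), (30.718172073364258, 103.35358428955078), 4.214857578277588)
scene 2 ((539.9262084960938, 323.00848388671875), (4.901535987854004, 0.0), -98.82758331298828)
handle end (array([0.45804048, 0.3243822 , 0.17610532]), np.float64(0.0011473278047941667))
[0.5962 0.1128 0.101 ]
[ 0.5462 -0.1285  0.101 ]
[0.5926 0.1058 0.101 ]
[ 0.5472 -0.1256  0.101 ]
```

jog_arm --increments '[[[0,0,6,0.015,0.039,0.013,-1],[0,0,12,0.03,0.078,0.026,-1],[0,0,18,0.045,0.117,0.039,-1],[0,0,24,0.06,0.156,0.052,-1],[0,0,30,0.075,0.195,0.065,-1],[0,0,36,0.09,0.234,0.08,-1],[0,0,43,0.105,0.28,0.08,-1],[0,0,50,0.12,0.325,0.08,-1]]]'

```text
time: 0.9
position: [0.3698, -0.2456, 0.302]
tool_rot: [-0.425, 0.566, -0.565, 0.424]
ft_force: [1.1, -0.4, -0.2]
grip_width: 0.0866
```

jog_arm --increments '[[[0,0,8,0.02,0.045,0,-1],[0,0,16,0.035,0.092,0,-1],[0,0,24,0.048,0.14,0,-1],[0,0,32,0.055,0.188,0,-1],[0,0,40,0.057,0.237,0,-1],[0,0,48,0.055,0.285,0,-1],[0,0,56,0.05,0.333,0,-1],[0,0,64,0.045,0.38,0,-1]]]'

```text
time: 1.7
position: [0.414, 0.1363, 0.3018]
tool_rot: [0.661, -0.253, 0.252, -0.66]
ft_force: [1.2, -0.7, -0.1]
grip_width: 0.087
```

```bash
cat >> h.py <<'E'
def Rt(yaw,tilt,roll=0):
    """tool rot: y axis pointing down-forward by tilt at azimuth yaw, z = +y of yawed frame"""
    a,t=np.radians(yaw),np.radians(tilt)
    y=np.array([np.sin(t)*np.cos(a),np.sin(t)*np.sin(a),-np.cos(t)]);z=np.array([-np.sin(a),np.cos(a),0])
    return np.stack([np.cross(y,z),y,z],1)
def turn(Rtarget,Rcur=None):
    R=Ro.from_quat(get_obs()["tool_rot"]).as_matrix() if Rcur is None else Rcur
    return np.degrees(Ro.from_matrix(Rtarget@R.T).as_rotvec())
E
python3 - <<'E'
from h import *
o=get_obs();print(o["q"].round(3),o["position"].round(4),o["ft_force"].round(2))
print(turn(Rt(4.3,0)).round(2),turn(Rt(4.3,45)).round(2))
f=Rt(4.3,45)[:,1]
g=np.array([.5445-.066*np.cos(.075),.3315-.066*np.sin(.075),.06+.0942])
print("tcp grasp",(g+f*.0187).round(4),"pre",(g+f*(.0187-.12)).round(4), f)
E
```

```text
[ 6.100e-02  1.660e-01  1.771e+00 -1.000e-03  1.206e+00 -7.780e-01] [0.414  0.1363 0.3018] [ 1.23 -0.67 -0.13]
[ 7.000e-02 -4.000e-02  4.618e+01] [-14.82 -43.77  43.76]
tcp grasp [0.4919 0.3275 0.141 ] pre [0.4073 0.3212 0.2258] [ 0.70511637  0.05301797 -0.70710678]
```

jog_arm --increments '[[[-1.9,-5.5,5.5,0,0.025,0,-1],[-3.7,-11,11,0,0.05,-0.005,-1],[-5.6,-16.5,16.5,0,0.075,-0.01,-1],[-7.4,-21.9,21.9,-0.003,0.1,-0.02,-1],[-9.3,-27.4,27.4,-0.005,0.125,-0.035,-1],[-11.1,-32.9,32.9,-0.007,0.15,-0.05,-1],[-13,-38.3,38.3,-0.007,0.17,-0.065,-1],[-14.8,-43.8,43.8,-0.007,0.185,-0.076,-1]]]'

```text
time: 2.5
position: [0.41, 0.3009, 0.2368]
tool_rot: [-0.664, -0.218, -0.258, 0.667]
ft_force: [0.8, 0.3, 1.6]
grip_width: 0.0868
```

```bash
python3 - <<'E'
from h import *
o=get_obs();print(o["q"].round(3),o["position"].round(4),o["ft_force"].round(2),turn(Rt(4.3,45)).round(2))
im=camera("top");cv2.imwrite("pics/t1.png",cv2.resize(im[100:300,100:330,::-1],None,fx=3,fy=3,interpolation=cv2.INTER_CUBIC))
im=camera("scene");cv2.imwrite("pics/s1.png",cv2.resize(im[50:250,100:330,::-1],None,fx=3,fy=3,interpolation=cv2.INTER_CUBIC))
E
```

```text
[ 0.654  0.297  2.089 -1.166  0.448  0.15 ] [0.41   0.3009 0.2368] [0.81 0.26 1.6 ] [-1.24 -5.67  7.25]
```

View pics/t1.png

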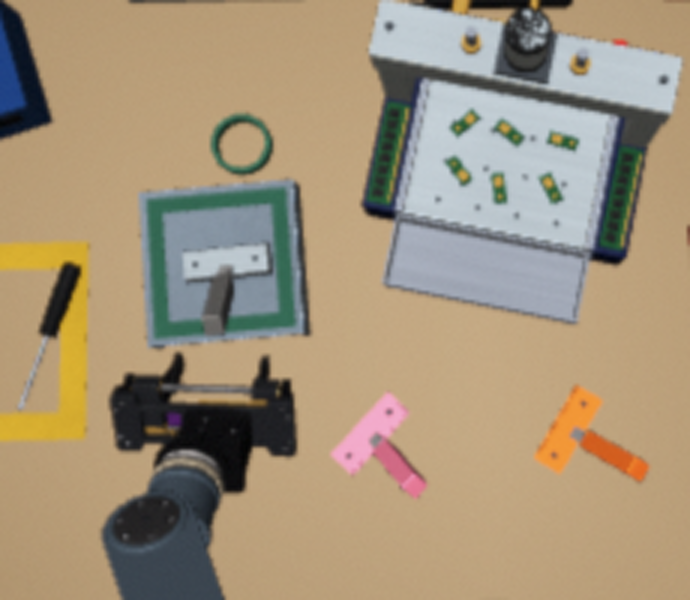

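View pics/s1.png

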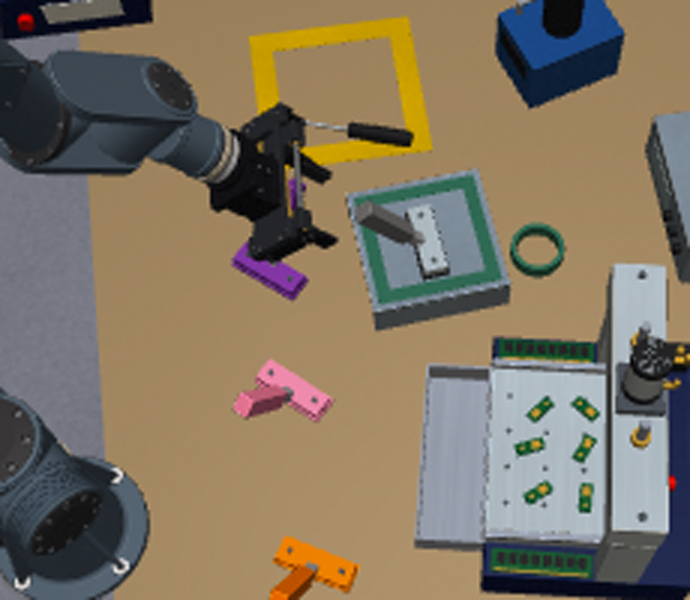

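```bash
cat >> h.py <<'E'
def fk(q,p):
    a1,d1,L2,L3,Lt,lat,a3=p
    Y=lambda a:Ro.from_euler('y',a).as_matrix();Z=lambda a:Ro.from_euler('z',a).as_matrix()
    R=Z(q[0]);x=R@np.array([a1,lat,d1]);R=R@Y(q[1]);x=x+R@[0,0,L2]
    R=R@Y(q[2]);x=x+R@[a3,0,L3];R=R@Z(q[3])@Y(q[4]);x=x+R@[0,0,Lt];R=R@Z(q[5])
    return x,R
E
python3 - <<'E'
from h import *
o=get_obs()
D=[([-1.33850,.528411,1.433925,0,1.18139,-.178517],[.24942868,-.57226,.221598],[-0.14426152,0.69299464,-0.69148712,0.14419645]),
([.061,.166,1.771,-.001,1.206,-.778],[.414,.1363,.3018],[0.661,-0.253,0.252,-0.66]),(o["q"],o["position"],o["tool_rot"])]
for s in(1,-1):
  f=lambda p:np.concatenate([(fk([q[0],q[1],q[2],s*q[3],q[4],q[5]],p)[0]-x) for q,x,_ in D])
  r=least_squares(f,[0,.4,.45,.4,.25,.1,0]);print(s,r.x.round(4),np.abs(r.fun).max())
  for q,x,t in D:
    R=fk([q[0],q[1],q[2],s*q[3],q[4],q[5]],r.x)[1];T=Ro.from_quat(t).as_matrix();print("tool axis",R[:,2].round(3),T[:,1].round(3))
E
```

```text
1 [-0.      0.2742  0.5881  0.3917  0.3056  0.111   0.1141] 5.3539900084720315e-05
tool axis [-0.     0.002 -1.   ] [-0.001  0.002 -1.   ]
tool axis [-0.001 -0.001 -1.   ] [-0.002 -0.001 -1.   ]
tool axis [ 0.63  -0.018 -0.776] [ 0.63  -0.018 -0.776]
-1 [ 0.4637 -0.9055  0.5583 -0.2521 -0.3035  0.1108 -0.2736] 0.007746497332098562
tool axis [-0.     0.002 -1.   ] [-0.001  0.002 -1.   ]
tool axis [-0.001  0.001 -1.   ] [-0.002 -0.001 -1.   ]
tool axis [ 0.146  0.613 -0.776] [ 0.63  -0.018 -0.776]
```

```bash
cat >> h.py <<'E'
P=[-0.,.2742,.5881,.3917,.3056,.111,.1141]
q0=[-1.33850,.528411,1.433925,0,1.18139,-.178517]
OFF=fk(q0,P)[1].T@Ro.from_quat([-0.14426152,0.69299464,-0.69148712,0.14419645]).as_matrix()
lo=np.array([-3.08,-.75,.22,-1.43,0,-2.85]);hi=np.array([3.08,2.2,2.44,4.57,2.65,2.85])
def ik(x,R,seed):
    def f(q):
        a,b=fk(q,P);return np.concatenate([(a-x)*5,Ro.from_matrix((b@OFF).T@R).as_rotvec()])
    r=least_squares(f,np.clip(seed,lo+1e-3,hi-1e-3),bounds=(lo,hi));return r.x,np.abs(r.fun).max()
OM=np.array([.669,-.029,.1016]);YM=-12.
def mpt(x,y,z,yaw=None):
    a=np.radians(YM);return OM+[x*np.cos(a)-y*np.sin(a),x*np.sin(a)+y*np.cos(a),z]
def tcp(c,yaw,tilt,s=.115):
    a=np.radians(yaw);h=np.array([-.574*np.cos(a),-.574*np.sin(a),.819]);R=Rt(yaw,tilt)
    return np.asarray(c)+h*s+R[:,1]*.0187,R
E
python3 - <<'E'
from h import *
o=get_obs()
for tilt in(25,30,35,40,45):
    c=np.array([.5445,.3315,.06])
    for s in(o["q"],[.5,.3,1.9,2.5,.5,-3]):
        x,R=tcp(c,4.3,tilt);q,e=ik(x,R,s);print(tilt,"riser",q.round(2),round(e,3))
    for cx,cy in((74,40),(-95,40),(74,-55),(-95,-55)):
        for s in([0,.5,1.6,0,.5,-1.4],[0,.5,1.6,3.1,.5,1.7]):
            x,R=tcp(mpt(cx/1e3,cy/1e3,0),-12,tilt);q,e=ik(x,R,s);print(tilt,cx,cy,q.round(2),round(e,3))
E
```

```text
25 riser [ 0.49  0.52  1.9  -0.51  0.36 -0.71] 0.0
25 riser [ 0.49  0.52  1.9  -0.51  0.36 -0.71] 0.0
25 74 40 [-0.14  0.55  1.65 -0.06  0.51 -1.45] 0.0
25 74 40 [-0.15  0.56  1.88  4.57  0.    0.19] 0.262
25 -95 40 [-0.11  0.37  2.03 -0.14  0.31 -1.34] 0.0
25 -95 40 [-0.14  0.4   2.17  4.36  0.    0.42] 0.138
25 74 -55 [-0.31  0.53  1.69  0.09  0.49 -1.74] 0.0
25 74 -55 [-0.29  0.55  1.91  2.35  0.    2.29] 0.25
25 -95 -55 [-0.36  0.34  2.09  0.23  0.28 -1.92] 0.0
25 -95 -55 [-0.32  0.38  2.2   2.59  0.    2.03] 0.124
30 riser [ 0.51  0.53  1.95 -0.88  0.28 -0.32] 0.0
30 riser [ 0.51  0.53  1.95 -0.88  0.28 -0.32] 0.0
30 74 40 [-0.13  0.54  1.71 -0.1   0.37 -1.41] 0.0
30 74 40 [-0.15  0.56  1.87  4.01  0.    0.75] 0.185
30 -95 40 [-0.1   0.37  2.09 -0.34  0.16 -1.14] 0.0
30 -95 40 [-0.11  0.39  2.16  4.57  0.04  0.22] 0.07
30 74 -55 [-0.32  0.52  1.76  0.16  0.35 -1.81] 0.0
30 74 -55 [-0.29  0.54  1.9   2.47  0.    2.17] 0.173
30 -95 -55 [-0.37  0.35  2.15  0.58  0.14 -2.29] 0.0
30 -95 -55 [-0.37  0.37  2.21  1.73  0.08  2.85] 0.058
35 riser [ 0.53  0.54  2.   -1.43  0.26  0.24] 0.0
[... 837 characters left out ...]
2.72] 0.0
40 74 -55 [-0.32  0.53  1.9   1.78  0.07  2.85] 0.027
40 -95 -55 [-0.31  0.35  2.18 -0.12  0.   -1.53] 0.095
40 -95 -55 [-0.39  0.4   2.28  2.67  0.25  1.9 ] 0.0
45 riser [ 0.58  0.55  1.97 -1.43  0.35  0.28] 0.13
45 riser [ 0.39  0.5   2.04  1.52  0.   -2.85] 0.203
45 74 40 [-0.13  0.55  1.85 -1.43  0.06 -0.08] 0.046
45 74 40 [-0.13  0.56  1.88  3.74  0.11  1.03] 0.0
45 -95 40 [-0.14  0.36  2.15 -0.67  0.   -0.85] 0.157
45 -95 40 [-0.08  0.45  2.27  3.4   0.37  1.42] 0.0
45 74 -55 [-0.31  0.53  1.88  1.21  0.05 -2.85] 0.066
45 74 -55 [-0.33  0.54  1.93  2.52  0.15  2.1 ] 0.0
45 -95 -55 [-0.31  0.34  2.18  0.08  0.   -1.73] 0.168
45 -95 -55 [-0.4   0.44  2.35  2.82  0.44  1.73] 0.0
```

```bash
python3 - <<'E'
from h import *
o=get_obs()
x,R=tcp([.5445,.3315,.06],4.3,30,.115)
print(x.round(4),turn(R).round(2)); pre=x-R[:,1]*.11
print("pre",pre.round(4),"shift pre",(pre-o["position"]).round(4),"then",(R[:,1]*.11).round(4))
for k in(pre,x): print(ik(k,R,o["q"]))
E
```

```text
[0.488  0.3273 0.138 ] [-1.21  9.06  7.39]
pre [0.4332 0.3231 0.2333] shift pre [ 0.0242  0.0229 -0.0019] then [ 0.0548  0.0041 -0.0953]
(array([ 0.5696785 ,  0.30298844,  1.95896385, -0.55035231,  0.47102785,
       -0.63344238]), np.float64(2.2620940331551429e-13))
(array([ 0.51169055,  0.52909523,  1.95140666, -0.88187934,  0.2774429 ,
       -0.32401294]), np.float64(6.578071420904053e-14))
```

jog_arm --increments '[[[-0.4,3,2.5,0.008,0.008,0,-1],[-0.8,6,5,0.016,0.016,-0.001,-1],[-1.2,9.1,7.4,0.024,0.023,-0.002,-1],[-1.2,9.1,7.4,0.024,0.023,-0.002,-1],[-1.2,9.1,7.4,0.038,0.024,-0.026,-1],[-1.2,9.1,7.4,0.051,0.025,-0.05,-1],[-1.2,9.1,7.4,0.051,0.025,-0.05,-1],[-1.2,9.1,7.4,0.051,0.025,-0.05,-1]]]'

```text
time: 3.4
position: [0.4601, 0.3246, 0.1853]
tool_rot: [-0.676, -0.207, -0.157, 0.69]
ft_force: [0.1, -0.1, 0.3]
grip_width: 0.087
```

```bash
python3 - <<'E'
from h import *
o=get_obs();x,R=tcp([.5445,.3315,.06],4.3,30,.115)
print(o["q"].round(3),(x-o["position"]).round(4),turn(R).round(2),o["ft_force"].round(2))
a=camera("top");b=camera("scene")
c=cv2.resize(a[145:225,135:215],None,fx=5,fy=5,interpolation=cv2.INTER_CUBIC)
d=cv2.resize(b[95:175,185:265],None,fx=5,fy=5,interpolation=cv2.INTER_CUBIC)
cv2.imwrite("pics/p2.png",np.hstack([c,d])[:,:,::-1])
E
```

```text
[ 0.538  0.415  1.964 -0.679  0.364 -0.515] [ 0.0279  0.0026 -0.0474] [-0.   -0.11  0.08] [ 0.06 -0.13  0.26]
```

View pics/p2.png

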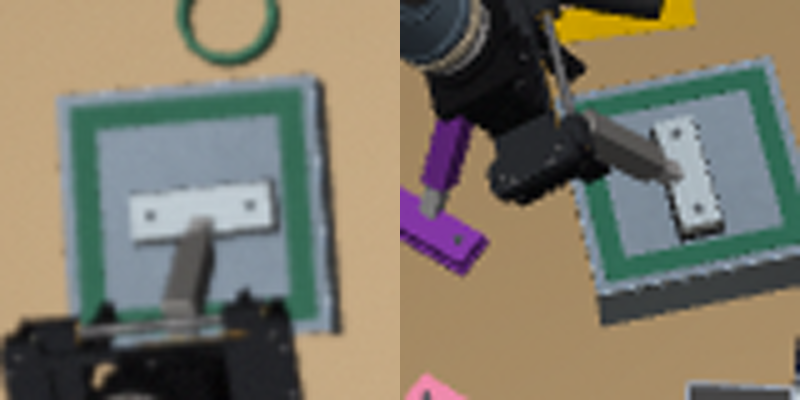

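The handle end (180,310) sits between the finger tips (105,305) and (245,295) in the left crop. I'll advance and close.

jog_arm --increments '[[[0,0,0,0.009,0.001,-0.016,-1],[0,0,0,0.019,0.002,-0.032,-1],[0,0,0,0.028,0.003,-0.047,-1],[0,0,0,0.028,0.003,-0.047,-1],[0,0,0,0.028,0.003,-0.047,-1]]]' --squeeze 20

```text
time: 4.0
position: [0.4877, 0.3284, 0.1403]
tool_rot: [-0.675, -0.209, -0.158, 0.69]
ft_force: [-0.0, 0.8, 0.5]
grip_width: 0.0871
```

jog_arm --increments '[[[0,0,0,0,0,0,0.2],[0,0,0,0,0,0,0.6],[0,0,0,0,0,0,1],[0,0,0,0,0,0,1],[0,0,0,0,0,0,1],[0,0,0,0,0,0,1]]]'

```text
time: 4.6
position: [0.4877, 0.3284, 0.1403]
tool_rot: [-0.675, -0.209, -0.158, 0.69]
ft_force: [-0.9, -0.0, 0.8]
grip_width: 0.0468
```

jog_arm --increments '[[[0,0,0,0,0,0,1],[0,0,0,0,0,0,1],[0,0,0,0,0,0,1],[0,0,0,0,0,0,1],[0,0,0,0,0,0,1],[0,0,0,0,0,0,1]]]' --squeeze 60

```text
time: 5.2
position: [0.4877, 0.3281, 0.1403]
tool_rot: [-0.675, -0.209, -0.158, 0.69]
ft_force: [0.5, 0.1, 0.2]
grip_width: 0.0237
```

```bash
python3 - <<'E'
from h import *
o=get_obs();print(o["q"].round(3),o["position"],o["tool_rot"],o["ft_force"].round(2),o["moment"].round(3),o["grip_width"],turn(Rt(4.3,30)).round(2))
np.savez("grasp.npz",p=o["position"],r=o["tool_rot"])
a=camera("top");b=camera("scene")
c=cv2.resize(a[145:225,135:215],None,fx=5,fy=5,interpolation=cv2.INTER_CUBIC)
d=cv2.resize(b[95:175,185:265],None,fx=5,fy=5,interpolation=cv2.INTER_CUBIC)
cv2.imwrite("pics/p3.png",np.hstack([c,d])[:,:,::-1]);cv2.imwrite("pics/t3raw.png",a[:,:,::-1])
box=(155,196,175,200);sub=a[box[2]:box[3],box[0]:box[1],::-1]
m=cv2.inRange(cv2.cvtColor(sub,cv2.COLOR_BGR2HSV),(0,0,195),(180,45,255))
cn=max(cv2.findContours(m,0,1)[0],key=cv2.contourArea)
W=np.array([onz("top",p[0]+[box[0],box[2]],.08)[:2] for p in cn])*1000
print(cv2.minAreaRect(W.astype('float32')))
E
```

```text
[ 0.514  0.525  1.949 -0.869  0.282 -0.336] [0.48765386 0.32809463 0.14027265] [-0.67538303 -0.20856006 -0.15764395  0.68957149] [0.49 0.06 0.16] [-0.273  0.162 -0.171] 0.023739749334042715 [-0.04  0.03  0.02]
((543.8270263671875, 331.4947204589844), (29.334867477416992, 102.80097198486328), 4.217315673828125)
```

View pics/p3.png

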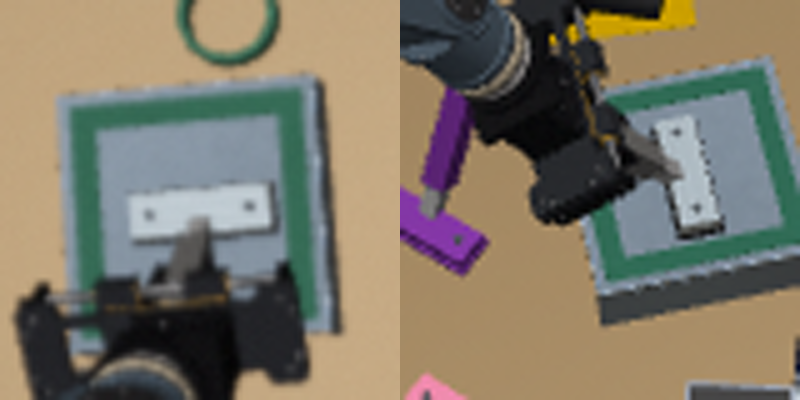

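```bash
cat >> h.py <<'E'
import os
def setup():
    g=np.load("grasp.npz");Rg=Ro.from_quat(g["r"]).as_matrix();Rs=Ro.from_euler('z',4.3,degrees=True).as_matrix()
    c=np.array([.543,.3322,.06]);return Rg.T@Rs, Rg.T@(c-g["p"])   # scraper in tool
def target(c,yaw):
    A,b=setup();Rs=Ro.from_euler('z',yaw,degrees=True).as_matrix();R=Rs@A.T;return np.asarray(c)-R@b,R
def scr(o=None):
    o=o or get_obs();A,b=setup();R=Ro.from_quat(o["tool_rot"]).as_matrix()
    c=o["position"]+R@b;Rs=R@A
    a=np.radians(YM);d=c-OM
    m=np.array([d[0]*np.cos(a)+d[1]*np.sin(a),-d[0]*np.sin(a)+d[1]*np.cos(a),d[2]])*1000
    return c,m,Ro.from_matrix(Rs).as_euler('zyx',degrees=True)
def need(c,yaw):
    o=get_obs();x,R=target(c,yaw);return turn(R).round(2),(x-o["position"]).round(4)
E
python3 - <<'E'
from h import *
q=get_obs()["q"]
for c,y in(([.543,.3322,.06],4.3),([.543,.3322,.15],4.3),(mpt(-.15,.04,.05),-12),(mpt(-.12,.04,.011),-12),(mpt(.073,.04,.011),-12),(mpt(-.09,.04,0),-12),(mpt(.073,-.055,0),-12),(mpt(-.09,-.055,0),-12)):
    x,R=target(c,y);q,e=ik(x,R,q);print(np.round(c,3),x.round(4),q.round(2),round(e,4))
print(need([.543,.3322,.15],4.3));print(need(mpt(-.15,.04,.05),-12))
E
```

```text
[0.543 0.332 0.06 ] [0.4877 0.3281 0.1403] [ 0.51  0.52  1.95 -0.87  0.28 -0.34] 0.0
[0.543 0.332 0.15 ] [0.4877 0.3281 0.2303] [ 0.51  0.36  1.87 -0.48  0.48 -0.75] 0.0
[0.531 0.041 0.152] [0.4763 0.0529 0.2319] [-0.08  0.2   2.14 -0.22  0.29 -1.24] 0.0
[0.56  0.035 0.113] [0.5057 0.0467 0.1929] [-0.09  0.32  2.13 -0.33  0.18 -1.14] 0.0
[ 0.749 -0.005  0.113] [0.6944 0.0065 0.1929] [-0.13  0.52  1.7  -0.09  0.4  -1.42] 0.0
[0.589 0.029 0.102] [0.535  0.0404 0.1819] [-0.1   0.37  2.08 -0.31  0.17 -1.17] 0.0
[ 0.729 -0.098  0.102] [ 0.6747 -0.0864  0.1819] [-0.32  0.52  1.75  0.16  0.35 -1.81] 0.0
[ 0.57  -0.064  0.102] [ 0.5153 -0.0525  0.1819] [-0.36  0.35  2.14  0.53  0.16 -2.23] 0.0
(array([-0., -0.,  0.]), array([0.  , 0.  , 0.09]))
(array([ -0. ,  -0. , -16.3]), array([-0.0113, -0.2752,  0.0916]))
```

jog_arm --increments '[[[0,0,0,0,0,0.01,1],[0,0,0,0,0,0.03,1],[0,0,0,0,0,0.05,1],[0,0,0,0,0,0.07,1],[0,0,0,0,0,0.09,1],[0,0,0,0,0,0.09,1]]]'

```text
time: 5.9
position: [0.4887, 0.3291, 0.2327]
tool_rot: [-0.674, -0.21, -0.16, 0.69]
ft_force: [0.3, -0.4, -3.0]
grip_width: 0.0237
```

jog_arm --increments '[[[0,0,-2,-0.002,-0.03,0,1],[0,0,-5,-0.004,-0.07,0,1],[0,0,-8,-0.006,-0.115,0,1],[0,0,-11,-0.008,-0.16,0,1],[0,0,-14,-0.01,-0.205,0,1],[0,0,-16.3,-0.012,-0.245,0,1],[0,0,-16.3,-0.012,-0.276,0,1],[0,0,-16.3,-0.012,-0.276,0,1]]]'

```text
time: 6.7
position: [0.4755, 0.0498, 0.2312]
tool_rot: [0.697, 0.109, 0.257, -0.66]
ft_force: [-0.1, -0.5, -2.1]
grip_width: 0.0239
```

```bash
python3 - <<'E'
from h import *
o=get_obs();print(o["q"].round(2),[x.round(3) for x in scr(o)],o["ft_force"].round(2),o["moment"].round(2))
print(need(mpt(-.12,.04,.012),-12));print(need(mpt(.073,.04,.012),-12))
a=camera("top");b=camera("scene")
c=cv2.resize(a[90:220,210:340],None,fx=3,fy=3,interpolation=cv2.INTER_CUBIC)
d=cv2.resize(b[130:260,220:350],None,fx=3,fy=3,interpolation=cv2.INTER_CUBIC)
cv2.imwrite("pics/p4.png",np.hstack([c,d])[:,:,::-1])
E
```

```text
[-0.09  0.2   2.14 -0.22  0.28 -1.25] [array([0.53 , 0.038, 0.151]), array([-150.037,   36.645,   49.411]), array([-12.396,  -0.092,   0.14 ])] [-0.13 -0.55 -2.06] [ 0.24  0.53 -0.08]
(array([-0.14,  0.09,  0.4 ]), array([ 0.0301, -0.0031, -0.0374]))
(array([-0.14,  0.09,  0.4 ]), array([ 0.2189, -0.0433, -0.0374]))
```

View pics/p4.png

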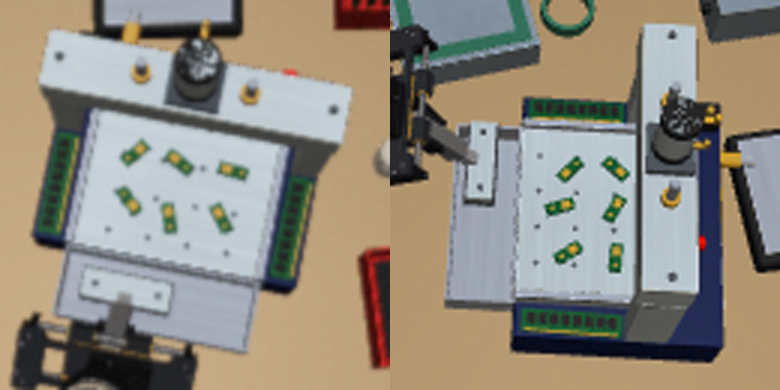

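jog_arm --increments '[[[-0.1,0.1,0.4,0.015,-0.001,-0.02,1],[-0.1,0.1,0.4,0.03,-0.003,-0.038,1],[-0.1,0.1,0.4,0.055,-0.008,-0.038,1],[-0.1,0.1,0.4,0.08,-0.014,-0.038,1],[-0.1,0.1,0.4,0.105,-0.019,-0.038,1],[-0.1,0.1,0.4,0.13,-0.024,-0.038,1],[-0.1,0.1,0.4,0.155,-0.03,-0.038,1],[-0.1,0.1,0.4,0.155,-0.03,-0.038,1]]]'

```text
time: 7.6
position: [0.635, 0.0234, 0.1939]
tool_rot: [0.697, 0.114, 0.254, -0.661]
ft_force: [0.0, -0.2, -2.2]
grip_width: 0.0236
```

```bash
python3 - <<'E'
from h import *
o=get_obs();print(o["q"].round(2),[x.round(3) for x in scr(o)],o["ft_force"].round(2),o["moment"].round(2))
print(need(mpt(.073,.04,.011),-12))
b=camera("scene");a=camera("top")
c=cv2.resize(a[90:220,210:340],None,fx=3,fy=3,interpolation=cv2.INTER_CUBIC)
d=cv2.resize(b[130:260,220:350],None,fx=3,fy=3,interpolation=cv2.INTER_CUBIC)
cv2.imwrite("pics/p5.png",np.hstack([c,d])[:,:,::-1])
E
```

```text
[-0.12  0.45  1.85 -0.13  0.32 -1.37] [array([0.69 , 0.012, 0.114]), array([11.818, 44.541, 12.345]), array([-11.688,  -0.319,   0.037])] [ 0.03 -0.17 -2.23] [0.2  0.46 0.03]
(array([-0.04,  0.32, -0.31]), array([ 0.0594, -0.0168, -0.001 ]))
```

View pics/p5.png

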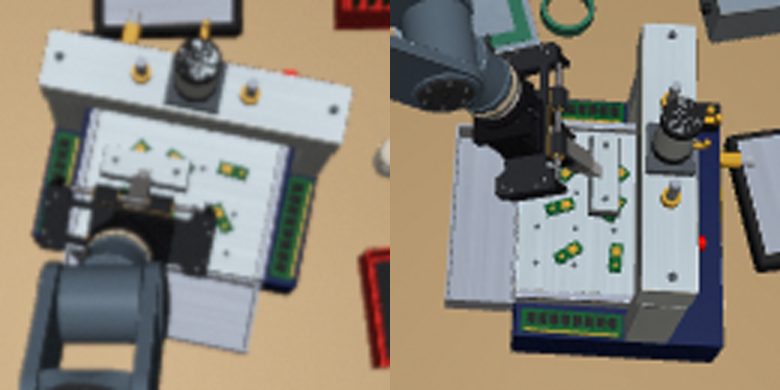

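jog_arm --increments '[[[0,0.1,-0.1,0.015,-0.004,0,1],[0,0.3,-0.3,0.03,-0.008,-0.001,1],[0,0.3,-0.3,0.045,-0.013,-0.001,1],[0,0.3,-0.3,0.059,-0.017,-0.001,1],[0,0.3,-0.3,0.059,-0.017,-0.001,1],[0,0.3,-0.3,0.059,-0.017,-0.001,1]]]'

```text
time: 8.3
position: [0.6871, 0.0081, 0.1899]
tool_rot: [0.699, 0.107, 0.25, -0.662]
ft_force: [-0.1, 0.8, -2.0]
grip_width: 0.0238
```

```bash
cat >st.py <<'E'
from h import *
o=get_obs();print(round(o["time"],2),o["q"].round(2),[x.round(3) for x in scr(o)],o["ft_force"].round(2),o["moment"].round(2))
E
python3 st.py
```

```text
8.3 [-0.13  0.52  1.71 -0.09  0.4  -1.42] [array([ 0.74 , -0.003,  0.109]), array([64.583, 39.975,  7.39 ]), array([-11.948,   0.642,   0.107])] [-0.05  0.75 -1.98] [ 0.25  0.52 -0.02]
```

jog_arm --increments '[[[-0.1,-0.6,0,0.009,-0.002,0.001,1],[-0.1,-0.6,0,0.009,-0.002,0.001,1],[-0.1,-0.6,0,0.009,-0.002,0.001,1]]]'

```text
time: 8.6
position: [0.6957, 0.0063, 0.1908]
tool_rot: [0.698, 0.111, 0.253, -0.661]
ft_force: [-0.3, 1.0, -3.1]
grip_width: 0.0235
```

```bash
python3 st.py
```

```text
8.6 [-0.14  0.52  1.7  -0.09  0.4  -1.42] [array([ 0.75 , -0.005,  0.11 ]), array([74.13 , 40.106,  8.84 ]), array([-1.1933e+01,  7.2000e-02,  8.0000e-03])] [-0.29  0.97 -3.07] [ 0.24  0.56 -0.01]
```

jog_arm --increments '[[[0,0,0,0,0,-0.0015,1],[0,0,0,0,0,-0.003,1],[0,0,0,0,0,-0.0045,1],[0,0,0,0,0,-0.0045,1]]]'

```text
time: 9.0
position: [0.6954, 0.0063, 0.1858]
tool_rot: [0.698, 0.11, 0.253, -0.661]
ft_force: [-0.5, 0.8, -2.0]
grip_width: 0.0238
```

```bash
python3 st.py
```

```text
9.0 [-0.14  0.53  1.7  -0.1   0.39 -1.42] [array([ 0.749, -0.005,  0.105]), array([73.771, 40.022,  3.825]), array([-11.939,   0.121,   0.015])] [-0.53  0.8  -1.97] [0.26 0.54 0.02]
```

jog_arm --increments '[[[0,0,0,0,0,-0.0007,1],[0,0,0,0,0,-0.0014,1],[0,0,0,0,0,-0.002,1]]]'

```text
time: 9.3
position: [0.6953, 0.0063, 0.1837]
tool_rot: [0.698, 0.11, 0.253, -0.661]
ft_force: [0.8, 1.1, -2.4]
grip_width: 0.0237
```

jog_arm --increments '[[[0,0,0,0,0,-0.0005,1],[0,0,0,0,0,-0.001,1]]]'

```text
time: 9.5
position: [0.6954, 0.0063, 0.1827]
tool_rot: [0.698, 0.11, 0.253, -0.661]
ft_force: [0.1, -0.1, -2.5]
grip_width: 0.0237
```

jog_arm --increments '[[[0,0,0,0,0,-0.0005,1],[0,0,0,0,0,-0.001,1]]]'

```text
time: 9.7
position: [0.6955, 0.0063, 0.1819]
tool_rot: [0.698, 0.111, 0.253, -0.661]
ft_force: [-0.4, 0.3, -0.1]
grip_width: 0.0236
```

jog_arm --increments '[[[0,0,0,0,0,-0.0003,1],[0,0,0,0,0,-0.0006,1]]]'

```text
time: 9.9
position: [0.6958, 0.0063, 0.1818]
tool_rot: [0.698, 0.111, 0.253, -0.66]
ft_force: [-2.4, -0.3, 1.3]
grip_width: 0.0235
```

```bash
python3 st.py
```

```text
9.9 [-0.14  0.54  1.71 -0.1   0.38 -1.42] [array([ 0.75 , -0.005,  0.101]), array([74.312, 40.085, -0.105]), array([-1.1922e+01,  3.3000e-02, -8.0000e-03])] [-2.42 -0.31  1.3 ] [-0.    0.43 -0.01]
```

jog_arm --increments '[[[0,0,0,0,0,-0.0006,1],[0,0,0,0,0,-0.0012,1]]]'

```text
time: 10.1
position: [0.6963, 0.0062, 0.1816]
tool_rot: [0.698, 0.112, 0.254, -0.66]
ft_force: [-4.1, -0.3, 5.3]
grip_width: 0.0231
```

```bash
python3 st.py
```

```text
10.1 [-0.13  0.54  1.71 -0.1   0.37 -1.41] [array([ 0.751, -0.005,  0.101]), array([74.995, 40.154, -0.148]), array([-11.895,  -0.08 ,  -0.045])] [-4.12 -0.29  5.27] [-0.15  0.36 -0.09]
```

jog_arm --increments '[[[0,0,0,-0.003,0.0006,-0.0012,1],[0,0,0,-0.007,0.0015,-0.0012,1],[0,0,0,-0.011,0.0023,-0.0012,1],[0,0,0,-0.015,0.0032,-0.0012,1]]]'

```text
time: 10.5
position: [0.6823, 0.0093, 0.1815]
tool_rot: [0.698, 0.113, 0.255, -0.66]
ft_force: [2.1, -0.2, 1.7]
grip_width: 0.0239
```

```bash
python3 st.py
```

```text
10.5 [-0.13  0.52  1.74 -0.11  0.35 -1.4 ] [array([ 0.737, -0.002,  0.101]), array([60.906, 40.26 , -0.14 ]), array([-11.883,  -0.275,  -0.073])] [ 2.14 -0.24  1.75] [-0.13 -0.42 -0.  ]
```

jog_arm --increments '[[[0,0.2,0,-0.004,0.0009,-0.0018,1],[0,0.2,0,-0.009,0.0019,-0.0018,1],[0,0.2,0,-0.014,0.003,-0.0018,1],[0,0.2,0,-0.019,0.004,-0.0018,1],[0,0.2,0,-0.024,0.005,-0.0018,1]]]'

```text
time: 11.0
position: [0.6596, 0.0142, 0.1813]
tool_rot: [0.698, 0.114, 0.255, -0.66]
ft_force: [3.2, -0.8, 4.7]
grip_width: 0.0239
```

```bash
python3 st.py
```

```text
11.0 [-0.13  0.5   1.8  -0.13  0.32 -1.38] [array([0.714, 0.003, 0.101]), array([37.879, 40.37 , -0.236]), array([-11.866,  -0.362,  -0.104])] [ 3.17 -0.85  4.72] [-0.24 -1.31  0.08]
```

jog_arm --increments '[[[0,0.3,0,-0.005,0.0011,-0.0018,1],[0,0.3,0,-0.01,0.0021,-0.0018,1],[0,0.3,0,-0.015,0.0032,-0.0018,1],[0,0.3,0,-0.02,0.0042,-0.0018,1],[0,0.3,0,-0.025,0.0053,-0.0018,1]]]'

```text
time: 11.5
position: [0.6363, 0.0194, 0.1813]
tool_rot: [0.698, 0.114, 0.255, -0.659]
ft_force: [3.8, -0.4, 5.9]
grip_width: 0.0233
```

```bash
python3 st.py
```

```text
11.5 [-0.12  0.48  1.85 -0.15  0.28 -1.36] [array([0.691, 0.008, 0.101]), array([14.026, 40.603, -0.214]), array([-11.853,  -0.389,  -0.129])] [ 3.81 -0.44  5.85] [-0.27 -1.41  0.04]
```

jog_arm --increments '[[[0,0.3,0,-0.005,0.001,-0.0017,1],[0,0.3,0,-0.01,0.002,-0.0017,1],[0,0.3,0,-0.015,0.003,-0.0017,1],[0,0.3,0,-0.02,0.004,-0.0017,1],[0,0.3,0,-0.025,0.005,-0.0017,1],[0,0.3,0,-0.03,0.006,-0.0017,1]]]'

```text
time: 12.1
position: [0.6079, 0.0254, 0.1812]
tool_rot: [0.698, 0.114, 0.255, -0.659]
ft_force: [3.7, -0.4, 6.5]
grip_width: 0.0237
```

```bash
python3 st.py
```

```text
12.1 [-0.12  0.45  1.92 -0.18  0.25 -1.32] [array([0.663, 0.014, 0.101]), array([-14.935,  40.496,  -0.255]), array([-11.842,  -0.407,  -0.144])] [ 3.7  -0.41  6.54] [-0.26 -1.49  0.01]
```

jog_arm --increments '[[[0,0.3,0,-0.005,0.001,-0.0016,1],[0,0.3,0,-0.01,0.002,-0.0016,1],[0,0.3,0,-0.015,0.003,-0.0016,1],[0,0.3,0,-0.02,0.004,-0.0016,1],[0,0.3,0,-0.025,0.005,-0.0016,1],[0,0.3,0,-0.03,0.006,-0.0016,1]]]'

```text
time: 12.7
position: [0.5796, 0.0314, 0.1812]
tool_rot: [0.698, 0.115, 0.255, -0.659]
ft_force: [4.4, -1.0, 4.6]
grip_width: 0.0238
```

```bash
python3 st.py; python3 - <<'E'
from h import *
b=camera("scene");a=camera("top")
c=cv2.resize(a[90:220,210:340],None,fx=3,fy=3,interpolation=cv2.INTER_CUBIC)
d=cv2.resize(b[130:260,220:350],None,fx=3,fy=3,interpolation=cv2.INTER_CUBIC)
cv2.imwrite("pics/p6.png",np.hstack([c,d])[:,:,::-1])
E
```

```text
12.7 [-0.11  0.42  1.99 -0.23  0.21 -1.27] [array([0.635, 0.02 , 0.101]), array([-43.874,  40.507,  -0.251]), array([-11.825,  -0.424,  -0.149])] [ 4.44 -0.98  4.58] [-0.24 -1.44 -0.  ]
```

View pics/p6.png

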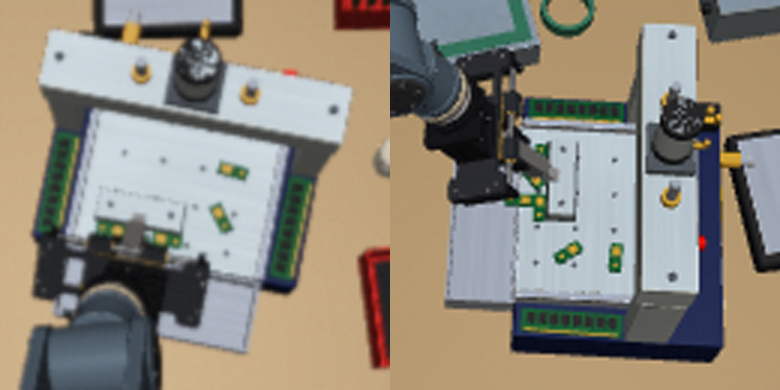

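All four left-hand and middle offcuts are gathered ahead of the blade (left crop (105–180, 240)). The other two, at (232,170) and (220,217), are untouched. I'll continue to the front edge.

jog_arm --increments '[[[0,0.3,0,-0.005,0.001,-0.0017,1],[0,0.3,0,-0.01,0.002,-0.0017,1],[0,0.3,0,-0.015,0.003,-0.0017,1],[0,0.3,0,-0.02,0.004,-0.0017,1],[0,0.3,0,-0.025,0.005,-0.0017,1],[0,0.3,0,-0.03,0.006,-0.0017,1]]]'

```text
time: 13.4
position: [0.5508, 0.0375, 0.1812]
tool_rot: [0.698, 0.115, 0.255, -0.659]
ft_force: [5.3, -0.7, 5.8]
grip_width: 0.0236
```

```bash
python3 st.py
```

```text
13.4 [-0.11  0.39  2.05 -0.29  0.18 -1.19] [array([0.606, 0.026, 0.101]), array([-73.286,  40.587,  -0.261]), array([-11.8  ,  -0.423,  -0.144])] [ 5.27 -0.72  5.85] [-0.28 -1.56  0.01]
```

jog_arm --increments '[[[0,0.3,0,-0.005,0.001,-0.0015,1],[0,0.3,0,-0.01,0.002,-0.0014,1],[0,0.3,0,-0.015,0.003,-0.0013,1],[0,0.3,0,-0.02,0.0043,-0.0012,1],[0,0.3,0,-0.022,0.0047,-0.001,1]]]'

```text
time: 13.9
position: [0.5295, 0.0424, 0.1811]
tool_rot: [0.698, 0.114, 0.254, -0.66]
ft_force: [3.8, -0.7, 5.6]
grip_width: 0.024
```

```bash
python3 st.py; python3 - <<'E'
from h import *
b=camera("scene");a=camera("top")
c=cv2.resize(a[90:220,210:340],None,fx=3,fy=3,interpolation=cv2.INTER_CUBIC)
d=cv2.resize(b[130:260,220:350],None,fx=3,fy=3,interpolation=cv2.INTER_CUBIC)
cv2.imwrite("pics/p7.png",np.hstack([c,d])[:,:,::-1])
E
```

```text
13.9 [-0.1   0.37  2.1  -0.36  0.16 -1.13] [array([0.584, 0.031, 0.101]), array([-95.367,  40.913,  -0.425]), array([-11.78 ,  -0.304,  -0.132])] [ 3.81 -0.65  5.65] [-0.2  -1.32  0.  ]
```

View pics/p7.png

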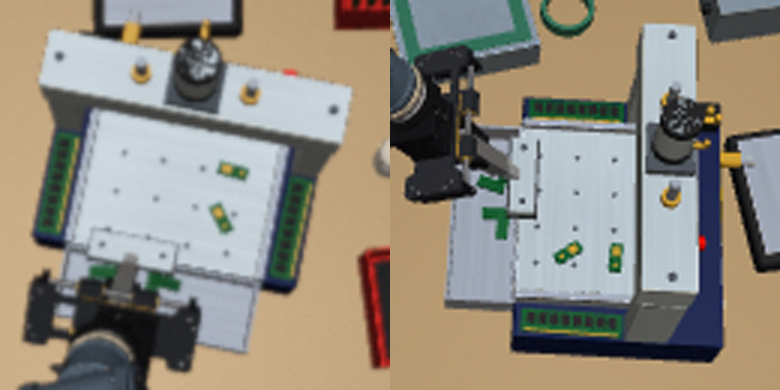

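The plate's left half is clear and green pieces lie in the tray (right crop (490,185) and (497,220)). Next lane.

jog_arm --increments '[[[0,0.2,0,0.002,0,0.006,1],[0,0.2,0,0.002,0,0.014,1],[0,0.2,0,0.002,0,0.014,1]]]'

```text
time: 14.3
position: [0.527, 0.0427, 0.1928]
tool_rot: [0.7, 0.109, 0.25, -0.66]
ft_force: [-0.7, 0.2, -2.7]
grip_width: 0.0233
```

```bash
python3 st.py; python3 - <<'E'
from h import *
print(need(mpt(-.09,-.052,.012),-12));print(need(mpt(.074,-.052,.011),-12))
E
```

```text
14.3 [-0.1   0.34  2.08 -0.27  0.21 -1.21] [array([0.581, 0.031, 0.112]), array([-98.954,  40.39 ,  10.531]), array([-11.871,   0.472,  -0.093])] [-0.71  0.24 -2.66] [ 0.19  0.49 -0.02]
(array([ 0.09, -0.47, -0.13]), array([-0.0111, -0.0922,  0.001 ]))
(array([ 0.09, -0.47, -0.13]), array([ 0.1493, -0.1263,  0.    ]))
```

jog_arm --increments '[[[0.1,-0.5,-0.1,-0.003,-0.023,0.002,1],[0.1,-0.5,-0.1,-0.006,-0.046,0.002,1],[0.1,-0.5,-0.1,-0.009,-0.07,0.002,1],[0.1,-0.5,-0.1,-0.011,-0.092,0.002,1],[0.1,-0.5,-0.1,-0.011,-0.092,0.002,1]]]'

```text
time: 14.8
position: [0.5134, -0.0502, 0.1927]
tool_rot: [0.698, 0.107, 0.253, -0.661]
ft_force: [-0.5, 0.6, -2.6]
grip_width: 0.0237
```

```bash
python3 st.py; python3 - <<'E'
from h import *
print(need(mpt(.074,-.052,.011),-12))
E
```

```text
14.8 [-0.36  0.32  2.13  0.4   0.2  -2.09] [array([ 0.567, -0.062,  0.112]), array([-92.728, -53.183,  10.514]), array([-12.204,   0.311,   0.206])] [-0.53  0.63 -2.55] [0.26 0.53 0.06]
(array([-0.21, -0.31,  0.2 ]), array([ 0.1629, -0.0334,  0.0002]))
```

jog_arm --increments '[[[-0.1,-0.3,0.1,0.018,-0.004,0.002,1],[-0.2,-0.3,0.2,0.036,-0.007,0.002,1],[-0.2,-0.3,0.2,0.054,-0.011,0.002,1],[-0.2,-0.3,0.2,0.072,-0.015,0.002,1],[-0.2,-0.3,0.2,0.09,-0.018,0.002,1],[-0.2,-0.3,0.2,0.108,-0.022,0.002,1],[-0.2,-0.3,0.2,0.126,-0.026,0.002,1],[-0.2,-0.3,0.2,0.126,-0.026,0.002,1]]]'

```text
time: 15.6
position: [0.64, -0.0756, 0.1933]
tool_rot: [0.698, 0.11, 0.253, -0.661]
ft_force: [0.6, 0.8, -3.0]
grip_width: 0.0235
```

```bash
python3 st.py; python3 - <<'E'
from h import *
print(need(mpt(.074,-.052,.010),-12))
b=camera("scene");a=camera("top")
c=cv2.resize(a[90:220,210:340],None,fx=3,fy=3,interpolation=cv2.INTER_CUBIC)
d=cv2.resize(b[130:260,220:350],None,fx=3,fy=3,interpolation=cv2.INTER_CUBIC)
cv2.imwrite("pics/p8.png",np.hstack([c,d])[:,:,::-1])
E
```

```text
15.6 [-0.32  0.46  1.83  0.16  0.34 -1.82] [array([ 0.694, -0.087,  0.113]), array([ 36.602, -51.619,  11.261]), array([-11.989,   0.145,   0.046])] [ 0.64  0.77 -2.98] [0.22 0.5  0.02]
(array([-0.05, -0.15, -0.01]), array([ 0.0363, -0.0081, -0.0014]))
```

View pics/p8.png

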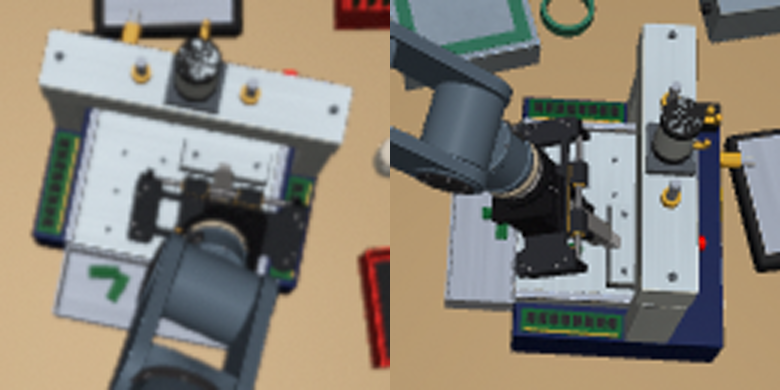

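jog_arm --increments '[[[0,-0.1,0,0.012,-0.003,0,1],[0,-0.1,0,0.024,-0.005,0,1],[0,-0.1,0,0.036,-0.008,0,1],[0,-0.1,0,0.037,-0.008,0,1],[0,-0.1,0,0.037,-0.008,-0.001,1]]]'

```text
time: 16.2
position: [0.6746, -0.0829, 0.1915]
tool_rot: [0.698, 0.109, 0.252, -0.661]
ft_force: [-0.4, 0.5, -2.2]
grip_width: 0.0237
```

```bash
python3 st.py
```

```text
16.2 [-0.31  0.5   1.74  0.14  0.38 -1.79] [array([ 0.728, -0.094,  0.111]), array([ 71.76 , -51.455,   9.379]), array([-11.965,   0.254,   0.13 ])] [-0.44  0.49 -2.16] [0.24 0.55 0.01]
```

jog_arm --increments '[[[-0.1,-0.2,0,0.001,0,-0.002,1],[-0.1,-0.2,0,0.002,0,-0.004,1],[-0.1,-0.2,0,0.002,0,-0.006,1],[-0.1,-0.2,0,0.002,0,-0.0075,1],[-0.1,-0.2,0,0.002,0,-0.0075,1]]]'

```text
time: 16.7
position: [0.6762, -0.0828, 0.1836]
tool_rot: [0.698, 0.11, 0.253, -0.661]
ft_force: [0.3, -0.7, -1.3]
grip_width: 0.0237
```

```bash
python3 st.py
```

```text
16.7 [-0.31  0.51  1.75  0.14  0.36 -1.79] [array([ 0.73 , -0.094,  0.103]), array([ 73.546, -51.084,   1.583]), array([-11.969,   0.105,   0.049])] [ 0.31 -0.75 -1.27] [ 0.22  0.45 -0.05]
```

jog_arm --increments '[[[0,0,0,0,0,-0.0006,1],[0,0,0,0,0,-0.0012,1],[0,0,0,0,0,-0.0018,1]]]'

```text
time: 17.0
position: [0.6763, -0.0828, 0.1819]
tool_rot: [0.698, 0.11, 0.253, -0.661]
ft_force: [-0.8, 1.2, 0.4]
grip_width: 0.0239
```

jog_arm --increments '[[[0,0,0,0,0,-0.0006,1],[0,0,0,0,0,-0.001,1]]]'

```text
time: 17.2
position: [0.6767, -0.0829, 0.1817]
tool_rot: [0.698, 0.111, 0.254, -0.66]
ft_force: [-1.9, 0.9, 3.5]
grip_width: 0.0234
```

```bash
python3 st.py
```

```text
17.2 [-0.31  0.52  1.75  0.15  0.35 -1.79] [array([ 0.731, -0.094,  0.101]), array([ 74.241, -51.097,  -0.139]), array([-1.1954e+01, -1.0000e-02, -1.0000e-03])] [-1.85  0.93  3.49] [ 0.06  0.46 -0.06]
```

jog_arm --increments '[[[0,0,0,-0.003,0.0006,-0.0016,1],[0,0.1,0,-0.007,0.0015,-0.0018,1],[0,0.1,0,-0.012,0.0025,-0.0018,1],[0,0.1,0,-0.017,0.0036,-0.0018,1]]]'

```text
time: 17.6
position: [0.661, -0.0799, 0.1815]
tool_rot: [0.698, 0.112, 0.255, -0.66]
ft_force: [1.7, -1.1, 2.3]
grip_width: 0.0241
```

jog_arm --increments '[[[0,0.3,0,-0.005,0.0011,-0.0018,1],[0,0.3,0,-0.01,0.0021,-0.0018,1],[0,0.3,0,-0.015,0.0032,-0.0018,1],[0,0.3,0,-0.02,0.0042,-0.0018,1],[0,0.3,0,-0.025,0.0053,-0.0018,1]]]'

```text
time: 18.1
position: [0.6375, -0.0753, 0.1814]
tool_rot: [0.699, 0.112, 0.255, -0.659]
ft_force: [2.9, -0.4, 5.3]
grip_width: 0.0237
```

```bash
python3 st.py
```

```text
18.1 [-0.32  0.48  1.85  0.18  0.29 -1.84] [array([ 0.692, -0.087,  0.101]), array([ 34.576, -52.11 ,  -0.267]), array([-12.032,  -0.177,  -0.186])] [ 2.95 -0.38  5.28] [-0.05 -1.42 -0.06]
```

jog_arm --increments '[[[0.1,0.2,0,-0.005,0.0012,-0.0018,1],[0.1,0.2,0,-0.01,0.0023,-0.0018,1],[0.1,0.2,0,-0.015,0.0034,-0.0018,1],[0.1,0.2,0,-0.02,0.0045,-0.0018,1],[0.1,0.2,0,-0.025,0.0056,-0.0018,1],[0.1,0.2,0,-0.03,0.0067,-0.0018,1]]]'

```text
time: 18.7
position: [0.609, -0.0694, 0.1813]
tool_rot: [0.699, 0.112, 0.256, -0.659]
ft_force: [4.1, 0.4, 6.2]
grip_width: 0.0238
```

jog_arm --increments '[[[0.1,0.2,0,-0.005,0.0012,-0.0018,1],[0.1,0.2,0,-0.01,0.0023,-0.0018,1],[0.1,0.2,0,-0.015,0.0034,-0.0018,1],[0.1,0.2,0,-0.02,0.0045,-0.0018,1],[0.1,0.2,0,-0.025,0.0056,-0.0018,1],[0.1,0.2,0,-0.03,0.0067,-0.0018,1]]]'

```text
time: 19.3
position: [0.5806, -0.0636, 0.1812]
tool_rot: [0.699, 0.113, 0.257, -0.658]
ft_force: [4.0, -0.9, 5.7]
grip_width: 0.0237
```

```bash
python3 st.py; python3 - <<'E'
from h import *
b=camera("scene");a=camera("top")
c=cv2.resize(a[90:220,210:340],None,fx=3,fy=3,interpolation=cv2.INTER_CUBIC)
d=cv2.resize(b[130:260,220:350],None,fx=3,fy=3,interpolation=cv2.INTER_CUBIC)
cv2.imwrite("pics/p9.png",np.hstack([c,d])[:,:,::-1])
E
```

```text
19.3 [-0.33  0.42  1.99  0.28  0.21 -1.95] [array([ 0.635, -0.076,  0.101]), array([-23.138, -52.581,  -0.259]), array([-12.144,  -0.391,  -0.219])] [ 3.98 -0.93  5.7 ] [-0.12 -1.48  0.02]
```

View pics/p9.png

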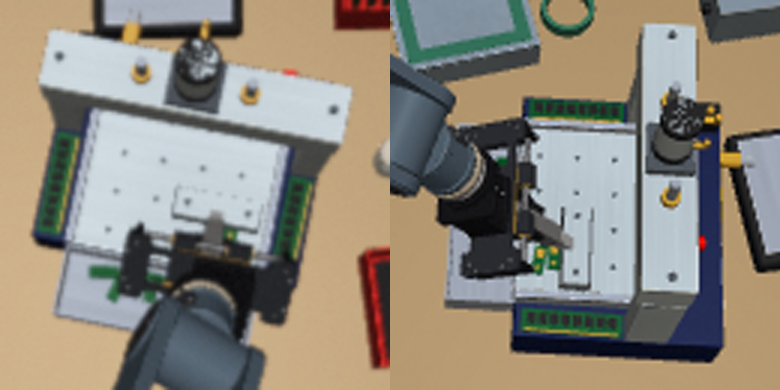

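Both remaining offcuts are ahead of the blade (right crop (545,258)). Continuing to the edge.

jog_arm --increments '[[[0.1,0.3,0.1,-0.005,0.0011,-0.0018,1],[0.1,0.3,0.1,-0.01,0.0022,-0.0018,1],[0.1,0.3,0.1,-0.015,0.0033,-0.0018,1],[0.1,0.3,0.1,-0.02,0.0044,-0.0018,1],[0.1,0.3,0.1,-0.025,0.0055,-0.0018,1],[0.1,0.3,0.1,-0.03,0.0066,-0.0018,1]]]'

```text
time: 20.0
position: [0.5519, -0.0578, 0.1812]
tool_rot: [0.699, 0.113, 0.257, -0.658]
ft_force: [4.6, -0.9, 7.1]
grip_width: 0.0239
```

jog_arm --increments '[[[0.1,0.3,0.1,-0.005,0.0011,-0.0017,1],[0.1,0.3,0.1,-0.01,0.0022,-0.0017,1],[0.1,0.3,0.1,-0.015,0.0033,-0.0017,1],[0.1,0.3,0.1,-0.02,0.0044,-0.0017,1],[0.1,0.3,0.1,-0.024,0.0053,-0.0016,1]]]'

```text
time: 20.5
position: [0.5294, -0.0535, 0.1812]
tool_rot: [0.699, 0.113, 0.257, -0.658]
ft_force: [4.2, -0.8, 6.0]
grip_width: 0.0236
```

```bash
python3 st.py
```

```text
20.5 [-0.35  0.37  2.11  0.47  0.15 -2.15] [array([ 0.584, -0.066,  0.101]), array([-75.411, -53.439,  -0.272]), array([-12.124,  -0.367,  -0.257])] [ 4.24 -0.75  5.97] [-0.09 -1.53 -0.08]
```

jog_arm --increments '[[[0.1,0.2,0.1,-0.004,0.0009,-0.0016,1],[0.1,0.2,0.1,-0.008,0.0018,-0.0015,1],[0.1,0.2,0.1,-0.012,0.0027,-0.0014,1],[0.1,0.2,0.1,-0.016,0.0035,-0.0013,1],[0.1,0.2,0.1,-0.02,0.0044,-0.001,1]]]'

```text
time: 21.0
position: [0.5101, -0.0497, 0.1811]
tool_rot: [0.699, 0.113, 0.256, -0.658]
ft_force: [3.3, -0.8, 4.5]
grip_width: 0.0237
```

```bash
python3 st.py; python3 - <<'E'
from h import *
b=camera("scene");a=camera("top")
c=cv2.resize(a[90:220,210:340],None,fx=3,fy=3,interpolation=cv2.INTER_CUBIC)
d=cv2.resize(b[130:260,220:350],None,fx=3,fy=3,interpolation=cv2.INTER_CUBIC)
cv2.imwrite("pics/p10.png",np.hstack([c,d])[:,:,::-1])
E
```

```text
21.0 [-0.36  0.35  2.16  0.58  0.13 -2.28] [array([ 0.565, -0.062,  0.101]), array([-95.141, -53.595,  -0.402]), array([-12.082,  -0.318,  -0.215])] [ 3.3  -0.78  4.53] [-0.01 -1.34 -0.05]
```

View pics/p10.png

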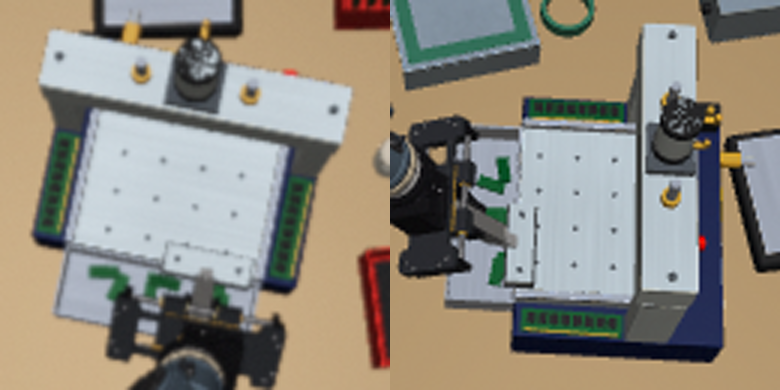

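jog_arm --increments '[[[0,0.2,0,0.002,0,0.006,1],[0,0.2,0,0.002,0,0.02,1],[0,0.2,0,0.0,0,0.04,1],[0,0.2,0,0.0,0,0.05,1],[0,0,0,0.0,0.03,0.05,1],[0,0,0,0.0,0.07,0.05,1],[0,0,0,0.0,0.11,0.05,1]]]'

```text
time: 21.8
position: [0.5039, 0.0431, 0.2268]
tool_rot: [0.701, 0.106, 0.25, -0.66]
ft_force: [-0.0, -0.1, -2.2]
grip_width: 0.0238
```

```bash
python3 st.py; python3 - <<'E'
from h import *
b=camera("scene");a=camera("top")
c=cv2.resize(a[90:220,210:340],None,fx=3,fy=3,interpolation=cv2.INTER_CUBIC)
d=cv2.resize(b[130:260,220:350],None,fx=3,fy=3,interpolation=cv2.INTER_CUBIC)
cv2.imwrite("pics/p11.png",np.hstack([c,d])[:,:,::-1])
print(need([.543,.341,.15],4.1),need([.543,.341,.075],4.1))
E
```

```text
21.8 [-0.1   0.24  2.08 -0.19  0.31 -1.29] [array([0.557, 0.031, 0.146]), array([-121.917,   35.631,   44.295]), array([-12.169,   0.692,  -0.132])] [-0.03 -0.08 -2.16] [0.24 0.5  0.04]
(array([ 0.22, -0.66, 15.87]), array([-0.0161,  0.2913,  0.0035])) (array([ 0.22, -0.66, 15.87]), array([-0.0161,  0.2913, -0.0715]))
```

View pics/p11.png

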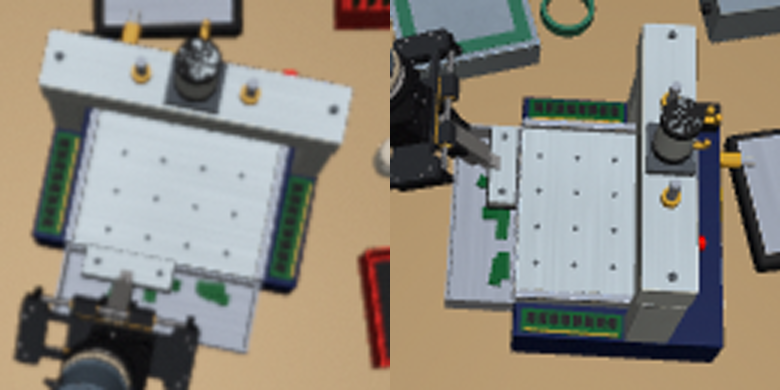

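The plate is clear; the pieces are in the tray and the modules are in place. Moving to the riser.

jog_arm --increments '[[[0.1,-0.3,2,-0.008,0.03,0.004,1],[0.2,-0.7,5,-0.014,0.07,0.006,1],[0.2,-0.7,8,-0.016,0.115,0.006,1],[0.2,-0.7,11,-0.016,0.16,0.006,1],[0.2,-0.7,13.5,-0.016,0.205,0.006,1],[0.2,-0.7,15.9,-0.016,0.25,0.005,1],[0.2,-0.7,15.9,-0.016,0.291,0.004,1],[0.2,-0.7,15.9,-0.016,0.291,0.004,1]]]'

```text
time: 22.7
position: [0.4861, 0.3395, 0.2287]
tool_rot: [-0.676, -0.208, -0.156, 0.689]
ft_force: [-0.1, -0.4, -3.1]
grip_width: 0.0239
```

```bash
python3 st.py; python3 - <<'E'
from h import *
b=camera("scene");a=camera("top")
c=cv2.resize(a[90:220,210:340],None,fx=3,fy=3,interpolation=cv2.INTER_CUBIC)
d=cv2.resize(b[130:260,220:350],None,fx=3,fy=3,interpolation=cv2.INTER_CUBIC)
cv2.imwrite("pics/p12.png",np.hstack([c,d])[:,:,::-1])
c=cv2.resize(a[145:225,135:215],None,fx=5,fy=5,interpolation=cv2.INTER_CUBIC)
d=cv2.resize(b[95:175,185:265],None,fx=5,fy=5,interpolation=cv2.INTER_CUBIC)
cv2.imwrite("pics/p13.png",np.hstack([c,d])[:,:,::-1])
print(need([.543,.341,.15],4.1),need([.543,.341,.066],4.1))
E
```

```text
22.7 [ 0.54  0.37  1.85 -0.49  0.49 -0.73] [array([0.541, 0.343, 0.148]), array([-202.472,  337.776,   46.61 ]), array([ 4.408,  0.179, -0.131])] [-0.13 -0.35 -3.07] [0.06 0.51 0.02]
(array([ 0.33, -0.38, -0.06]), array([0.0027, 0.0019, 0.0025])) (array([ 0.33, -0.38, -0.06]), array([ 0.0027,  0.0019, -0.0815]))
```

View pics/p12.png

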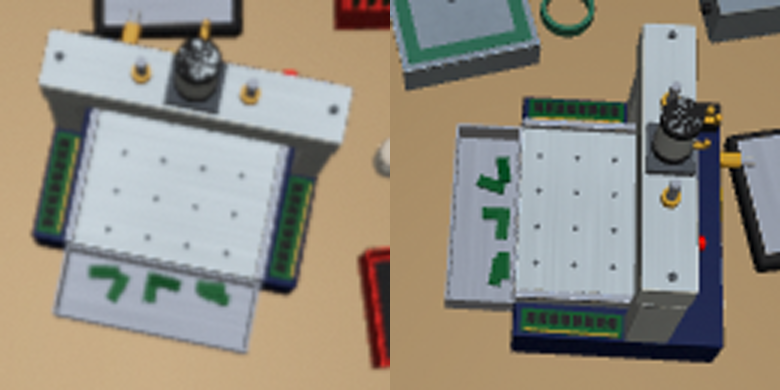

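View pics/p13.png

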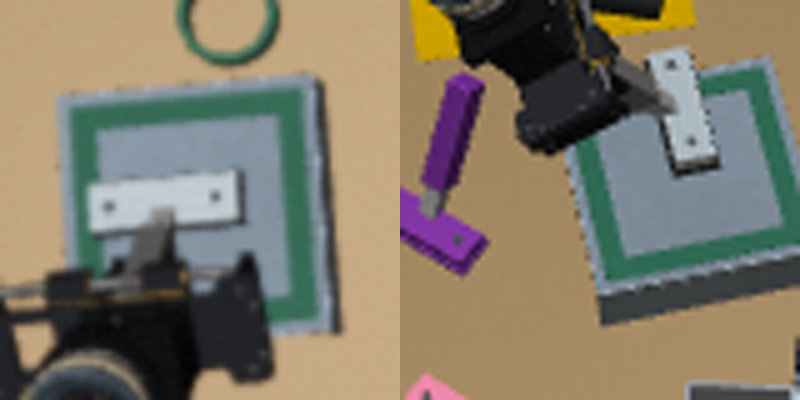

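Three pairs, all six pieces, lie in the tray; the plate is bare. I'll check how the scraper sits in the grip before placing.

```bash
python3 - <<'E'
from h import *
a=cv2.imread("pics/p13.png")
for n,sub,ox,oy in(("top",a[150:245,70:255],70,150),("scene",a[40:185,630:730],630-400,40)):
    hsv=cv2.cvtColor(sub,cv2.COLOR_BGR2HSV)
    m=cv2.inRange(hsv,(0,0,200),(180,45,255));m=cv2.morphologyEx(m,cv2.MORPH_CLOSE,np.ones((15,15)))
    cn=max(cv2.findContours(m,0,1)[0],key=cv2.contourArea)
    b=(135,145) if n=="top" else (185,95)
    W=np.array([onz(n,((p[0][0]+ox+.5)/5-.5+b[0],(p[0][1]+oy+.5)/5-.5+b[1]),.168)[:2] for p in cn])*1000
    print(n,cv2.minAreaRect(W.astype('float32')))
print(scr()[0])
E
```

```text
top ((540.865478515625, 339.117431640625), (29.57278060913086, 101.24082946777344), 4.122549533843994)
scene ((541.2815551757812, 384.87420654296875), (15.53878402709961, 16.61768913269043), 81.0789794921875)
[0.53980934 0.33865602 0.14714513]
```

```bash
python3 - <<'E'
from h import *
print(need([.543,.341,.066],4.1))
E
```

```text
(array([ 0.33, -0.38, -0.06]), array([ 0.0027,  0.0019, -0.0815]))
```

jog_arm --increments '[[[0.3,-0.4,0,0.003,0.002,-0.02,1],[0.3,-0.4,0,0.003,0.002,-0.04,1],[0.3,-0.4,0,0.003,0.002,-0.06,1],[0.3,-0.4,0,0.003,0.002,-0.075,1],[0.3,-0.4,0,0.003,0.002,-0.079,1],[0.3,-0.4,0,0.003,0.002,-0.079,1]]]'

```text
time: 23.4
position: [0.4871, 0.3347, 0.1474]
tool_rot: [-0.677, -0.206, -0.158, 0.688]
ft_force: [-0.5, 0.4, -2.1]
grip_width: 0.0239
```

```bash
python3 st.py; python3 - <<'E'
from h import *
print(need([.543,.341,.06],4.1))
E
```

```text
23.4 [ 0.53  0.51  1.93 -0.8   0.32 -0.39] [array([0.542, 0.338, 0.067]), array([-200.408,  332.81 ,  -34.649]), array([ 4.031,  0.191, -0.212])] [-0.48  0.39 -2.14] [ 0.06  0.54 -0.  ]
(array([ 0.21, -0.19,  0.07]), array([ 0.0006,  0.0024, -0.0071]))
```

jog_arm --increments '[[[0.2,-0.2,0.1,0.001,0.0024,0,1],[0.2,-0.2,0.1,0.001,0.0024,-0.002,1],[0.2,-0.2,0.1,0.001,0.0024,-0.004,1],[0.2,-0.2,0.1,0.001,0.0024,-0.005,1]]]'

```text
time: 23.8
position: [0.4881, 0.3372, 0.1427]
tool_rot: [-0.676, -0.208, -0.159, 0.689]
ft_force: [-0.4, -0.1, -2.1]
grip_width: 0.0234
```

```bash
python3 st.py; python3 - <<'E'
from h import *
print(need([.543,.341,.06],4.1))
E
```

```text
23.8 [ 0.53  0.53  1.93 -0.84  0.3  -0.35] [array([0.544, 0.341, 0.063]), array([-199.654,  335.94 ,  -39.092]), array([ 4.138e+00, -4.300e-02,  1.000e-03])] [-0.38 -0.06 -2.11] [0.04 0.54 0.03]
(array([-0.  ,  0.04, -0.04]), array([-0.0005, -0.0001, -0.0025]))
```

jog_arm --increments '[[[0,0,0,-0.0005,0,-0.0006,1],[0,0,0,-0.0005,0,-0.0012,1],[0,0,0,-0.0005,0,-0.0018,1],[0,0,0,-0.0005,0,-0.0022,1]]]'

```text
time: 24.2
position: [0.4876, 0.3372, 0.1405]
tool_rot: [-0.676, -0.208, -0.159, 0.689]
ft_force: [-0.5, 0.1, -3.5]
grip_width: 0.0234
```

jog_arm --increments '[[[0,0,0,0,0,-0.0003,1],[0,0,0,0,0,-0.0006,1]]]'

```text
time: 24.4
position: [0.4876, 0.3373, 0.1403]
tool_rot: [-0.676, -0.208, -0.159, 0.689]
ft_force: [-2.5, -0.5, 1.2]
grip_width: 0.0237
```

```bash
python3 st.py
```

```text
24.4 [ 0.53  0.53  1.93 -0.86  0.3  -0.33] [array([0.543, 0.341, 0.06 ]), array([-200.174,  335.977,  -41.55 ]), array([ 4.159e+00, -7.300e-02, -1.000e-03])] [-2.47 -0.48  1.25] [-0.16  0.47 -0.06]
```

jog_arm --increments '[[[0,0,0,0,0,0,0.3],[0,0,0,0,0,0,0],[0,0,0,0,0,0,0],[0,0,0,0,0,0,-0.5],[0,0,0,0,0,0,-1],[0,0,0,0,0,0,-1],[0,0,0,0,0,0,-1],[0,0,0,0,0,0,-1]]]' --squeeze 20

```text
time: 25.2
position: [0.4876, 0.3373, 0.1402]
tool_rot: [-0.676, -0.208, -0.159, 0.689]
ft_force: [0.4, -0.6, 0.2]
grip_width: 0.0755
```

jog_arm --increments '[[[0,0,0,0,0,0,-1],[0,0,0,0,0,0,-1],[0,0,0,-0.008,-0.0005,0.013,-1],[0,0,0,-0.018,-0.001,0.03,-1],[0,0,0,-0.028,-0.002,0.048,-1],[0,0,0,-0.04,-0.003,0.068,-1],[0,0,0,-0.055,-0.004,0.095,-1],[0,0,0,-0.055,-0.004,0.095,-1]]]'

```text
time: 26.0
position: [0.4324, 0.3342, 0.2384]
tool_rot: [-0.674, -0.21, -0.16, 0.69]
ft_force: [0.6, 0.1, -0.2]
grip_width: 0.087
```

```bash
python3 - <<'E'
from h import *
o=get_obs();print(o["time"],o["position"],o["ft_force"].round(2))
b=camera("scene");a=camera("top")
cv2.imwrite("pics/f1.png",a[:,:,::-1])
c=cv2.resize(a[145:225,135:215],None,fx=5,fy=5,interpolation=cv2.INTER_CUBIC)
d=cv2.resize(b[95:175,205:285],None,fx=5,fy=5,interpolation=cv2.INTER_CUBIC)
cv2.imwrite("pics/p14.png",np.hstack([c,d])[:,:,::-1])
a=a[:,:,::-1]
hsv=cv2.cvtColor(a,cv2.COLOR_BGR2HSV)
box=(155,196,170,200);m=cv2.inRange(hsv,(0,0,195),(180,45,255))[box[2]:box[3],box[0]:box[1]]
cn=max(cv2.findContours(m,0,1)[0],key=cv2.contourArea)
print(cv2.minAreaRect(np.array([onz("top",p[0]+[box[0],box[2]],.08)[:2] for p in cn],dtype='float32')*1000))
E
```

```text
26.0 [0.43237784 0.33419419 0.23843208] [ 0.62  0.14 -0.21]
((543.6910400390625, 340.38287353515625), (29.68194580078125, 100.12686920166016), 4.217461585998535)
```

View pics/p14.png

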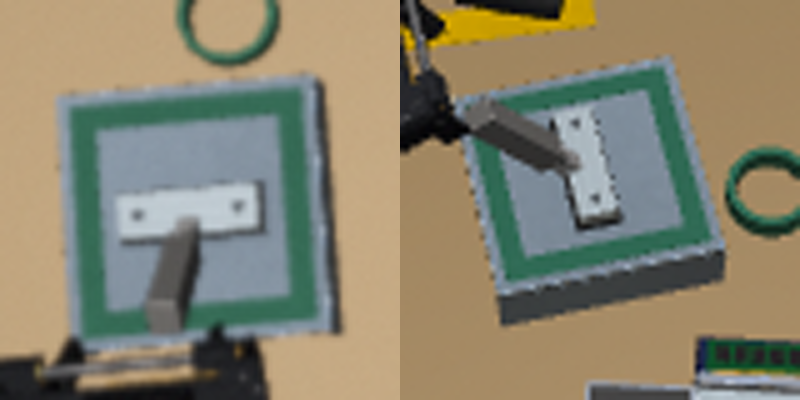

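View pics/f1.png

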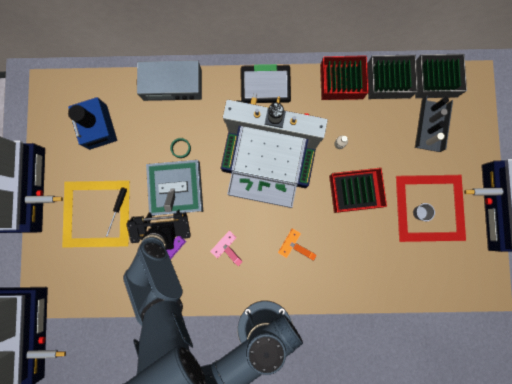

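jog_arm --increments '[[[0,0,0,-0.005,0,0.03,-1],[0,0,0,-0.01,0,0.06,-1],[0,0,0,-0.01,0,0.08,-1],[0,0,0,-0.01,0,0.08,-1],[0,0,0,-0.01,0,0.08,-1]]]'

```text
time: 26.6
position: [0.4227, 0.333, 0.3144]
tool_rot: [-0.676, -0.208, -0.159, 0.689]
ft_force: [-0.4, 0.2, -0.4]
grip_width: 0.0868
```

```bash
python3 - <<'E'
from rig import *
o=get_obs();print(o["time"],o["joint_velocities"].round(3),o["ft_force"].round(2));print(hand_in())
E
```

```text
26.6 [ 0.001  0.017  0.027  0.003  0.003 -0.005] [-0.39  0.24 -0.4 ]
the job is handed in; nothing more can be done
None
```

I wiped all six offcuts off the plate into the scrap tray in two passes from under the gantry. Then I stood the scraper back in the taped square, let go and handed in at 26.6 s.

- **Bearing force:** at the times I read it, the blade bore on the plate with about 4 to 10 N. Just after the start of each pass, and once on the first touch, it was nearer 4 to 5 N, at or slightly under the 5 N you asked for. No reading came near the 50 N limit, but I only read the force at the end of each move.
- **Plate and tray:** the last pictures show the plate bare. Three clusters of green lie in the tray, which I read as the six pieces in pairs, though single pieces are hard to tell apart at this resolution.
- **Scraper:** it stands flat with its centre at about (0.5437, 0.3404) m, against a square centre of (0.5433, 0.3413) m. That is about 1 mm off, which is also roughly how well the cameras can measure it.
- **Surroundings:** I saw no force spike that would suggest a bump on the gantry, but the cameras cannot see under its beam, so that clearance was calculated. The modules, tape roll, bottle and other items look unmoved.

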